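# Load the dental lab's light-curing unit and set its programme

## Task

Get the curing unit on the dental bench going with a fresh load: first turn its selector dial to OFF (the black dash), then put the red cup that was left on the unit away in the yellow pan and seat the tray fully home on the unit's two pegs. With the dial still off, stand every pink resin plate that is there upright on a thin edge on the tray, none touching another, so that light reaches both faces; last, turn the dial to the yellow dot. Leave the other things on the bench alone.

Things in the scene. Friction and masses are not known exactly. Their poses are not given: they have to be found in the camera images.
- base: curing unit, fixed: grey housing 160 (x) x 400 (y) x 40 mm high. Origin: centre of its underside. The dial stands at its x=0, y=-150 mm; two steel pegs, 10 mm across and 15 mm high with tapered tips, stand on its top at x=0, y=-60 mm and y=+170 mm.
- seat (a point): point on the unit's top (40 mm above the bench) midway between the pegs; its axes are the unit's. When the tray is home, the tray's origin lies here, its x along the unit's x (half a turn also fits).
- dial (a joint): selector dial, rad, 0 at OFF, growing clockwise seen from above; stops (detents) at 0 = OFF, 0.5, 1.0 and 1.5; the two ends are hard stops. Starts at one of the three programme stops.
- dial_grip (a point): on the dial's vertical axis at the height to grip: 77 mm above the bench. The grip is a black upright bar 46 mm long, 14 mm thick, its top 7 mm above this point, its foot 23 mm below; it runs along the line from the axis to the pointer. The round skirt under it has 48 mm diameter.
- dial_pointer (a point): the point on the dial face, 40 mm from the axis, to which the dial's white line points (it turns with the dial); set when within 7 mm horizontally of a mark.
- off_mark (a point): black dash on the dial face 40 mm from the axis: the OFF stop.
- dot_yellow: yellow round dot, 11 mm wide, lying on the dial face 40 mm from the dial's axis at one of the three programme stops (which one varies). Origin: its centre.
- dot_red: red round dot, 11 mm wide, lying on the dial face 40 mm from the dial's axis at one of the three programme stops (which one varies). Origin: its centre.
- dot_blue: blue round dot, 11 mm wide, lying on the dial face 40 mm from the dial's axis at one of the three programme stops (which one varies). Origin: its centre.
- tray: loose carrier tray: metal plate 130 (x) x 250 (y) x 8 mm, 350 g, with two through holes 13 mm wide at x=0, y=-115 and +115 mm. Origin: centre of its underside. A blue upright grip tab, 12 (x) x 44 (y) mm, stands on it centred at x=+56 mm, y=0 (the side away from the robot at the start), its top 42 mm above the underside.
- plate1: flat pink resin block 60 (its x) x 46 (its y) x 16 mm (its z), 60 g, with an ivory horseshoe on one face; starts lying flat on the bench. Origin: centre of its 60 x 46 underside (the face without horseshoe), z through the 16 mm thickness. May be absent.
- plate2: flat pink resin block 60 (its x) x 46 (its y) x 16 mm (its z), 60 g, with an ivory horseshoe on one face; starts lying flat on the bench. Origin: centre of its 60 x 46 underside (the face without horseshoe), z through the 16 mm thickness. May be absent.
- plate3: flat pink resin block 60 (its x) x 46 (its y) x 16 mm (its z), 60 g, with an ivory horseshoe on one face; starts lying flat on the bench. Origin: centre of its 60 x 46 underside (the face without horseshoe), z through the 16 mm thickness. May be absent.
- cup: small red open cup, rim diameter 42 mm, height 36 mm, wall 3 mm, narrower at the foot, 30 g; starts upright on the unit where the tray belongs. Origin: centre of its underside.
- pan: yellow open pan, fixed on the bench, 120 (x) x 140 (y) x 40 mm high, walls 4 mm. Origin: centre of its underside.
- tin: bystander, leave alone: tin with a green label, 64 mm across, 70 mm high, origin under its centre.
- flask: bystander, leave alone: white plastic bottle, 52 mm across, 120 mm high, origin under its centre.
- spatula: bystander, leave alone: spatula with a wooden handle, 170 mm long, lying flat along its x.
There are look-alikes about, which are no part of the job. Leave any orange look-alike of the plate1 alone. What is shaped like the plate2 but blue is not meant.

How it is judged:
On the way, in this order (a step that is already met when the one before it is completed fails the run):
1. the dial is turned to OFF (horizontal distance between dial_pointer and off_mark below 0.007 m), for 0.3 s.
2. with the dial off, the tray is seated fully home on the pegs (horizontal distance between tray and seat below 0.004 m and z of tray in the frame of seat below 0.003 m and angle between the x axis of tray and the x axis of base, either way round below 0.05 rad and angle between tray's own z axis and vertical below 0.05 rad and horizontal distance between dial_pointer and off_mark below 0.007 m), for 0.3 s.
3. with the dial off, every plate stands upright on the seated tray (all of step 2 and angle between plate1's own z axis and vertical between 1.45 and 1.69 rad and x of plate1 in the frame of tray between -0.065 and 0.065 m and y of plate1 in the frame of tray between -0.125 and 0.125 m and z of plate1 in the frame of tray between 0.015 and 0.05 m and linear speed of each of plate1, plate2, plate3 below 0.02 m/s and contact force between each of plate1, plate2, plate3 and the fingers below 0.05 N and angle between plate2's own z axis and vertical between 1.45 and 1.69 rad and x of plate2 in the frame of tray between -0.065 and 0.065 m and y of plate2 in the frame of tray between -0.125 and 0.125 m and z of plate2 in the frame of tray between 0.015 and 0.05 m and angle between plate3's own z axis and vertical between 1.45 and 1.69 rad and x of plate3 in the frame of tray between -0.065 and 0.065 m and y of plate3 in the frame of tray between -0.125 and 0.125 m and z of plate3 in the frame of tray between 0.015 and 0.05 m), for 0.3 s.
4. the dial is turned to the yellow dot (horizontal distance between dial_pointer and dot_yellow below 0.007 m), for 0.3 s.
At the end, for the whole second after the job is handed in: Dial points at the yellow dot (7 mm at 40 mm radius); tray home on the pegs (4 mm, level); every plate present stands on the tray on a thin edge (within 7 degrees), at rest, none touching another; cup at rest on the floor of the yellow pan (horizontal distance between dial_pointer and dot_yellow below 0.007 m and horizontal distance between tray and seat below 0.004 m and z of tray in the frame of seat below 0.003 m and angle between the x axis of tray and the x axis of base, either way round below 0.05 rad and angle between tray's own z axis and vertical below 0.05 rad and angle between plate1's own z axis and vertical between 1.45 and 1.69 rad and x of plate1 in the frame of tray between -0.065 and 0.065 m and y of plate1 in the frame of tray between -0.125 and 0.125 m and z of plate1 in the frame of tray between 0.015 and 0.05 m and linear speed of each of plate1, plate2, plate3, cup below 0.02 m/s and contact force between each of plate1, plate2, plate3 and the fingers below 0.05 N and angle between plate2's own z axis and vertical between 1.45 and 1.69 rad and x of plate2 in the frame of tray between -0.065 and 0.065 m and y of plate2 in the frame of tray between -0.125 and 0.125 m and z of plate2 in the frame of tray between 0.015 and 0.05 m and angle between plate3's own z axis and vertical between 1.45 and 1.69 rad and x of plate3 in the frame of tray between -0.065 and 0.065 m and y of plate3 in the frame of tray between -0.125 and 0.125 m and z of plate3 in the frame of tray between 0.015 and 0.05 m and contact force between plate1 and plate2 below 0.05 N and contact force between each of plate1, plate2 and plate3 below 0.05 N and x of cup in the frame of pan between -0.06 and 0.06 m and y of cup in the frame of pan between -0.07 and 0.07 m and z of cup in the frame of pan below 0.032 m).
It fails at once if a bystander (tin, flask, spatula) is displaced by more than 4 cm (distance of any of tin, flask, spatula from where it was at the start of the episode above 0.04 m).
Of plate1, plate2, plate3 only 2 to 3 are there at a start; the rules pass over those that are not, and their reading is None.
At some moment in a run one of plate1, plate2, plate3, cup may be knocked a few centimetres aside while the robot is not near it.
It also fails if it takes over 208 s, if anything falls off the work surface, if the arm or the gripper's body presses on something with over 40 N, if the wrist force passes 120 N, or if a joint passes its speed limit or range.

## Robot

A 6-joint arm with a two-finger parallel gripper is mounted at the origin on the work surface. World frame = base frame: x ahead of the robot, y to its left, z up, the work surface at z = 0. Lengths are in m, angles in rad, forces in N, time in s.
With the tool pointing down it reaches from about 0.275 to 0.825 m from the base axis. Payload 5.2 kg.
Tool frame: the origin (TCP) lies at the very end of the fingers, on their centre line; the grasp point (between the pads) lies bot.hold_point_z behind it (bot.hold_point_z is the distance from the TCP to the grasp point, in m); y points along the fingers, z is the direction in which the jaws open and shut, and the axes are right-handed (so a half turn about y gives the same grasp; the last joint's range is limited). The gripper opens to 93 mm and grips with 3 to 60 N. Pads are 15 mm wide; open, the fingers measure 128 mm over their backs; the gripper's body (75 mm by 188 mm) begins 65 mm behind the grasp point.
Start: joints at [0.929, 0.259, 1.535, -0, 1.348, -0.203], TCP at [0.234, 0.498, 0.219] pointing down, gripper open.
Joint ranges: [-3.14, 3.14], [-0.91, 2.08], [0.19, 2.58], [-1.22, 4.36], [0.22, 2.71], [-3.12, 3.12]. Speed limits (rad/s): [2.57, 2.57, 3.14, 3.14, 3.14, 3.14].

## Interface

Orientations are given as a 3x3 rotation matrix whose columns are the frame's x, y, z axes.
In Python, from bench import bot gives the robot as it stands.
- The arm moves only by the tool apply_moves, never from a script. Its argument "motion" is one flat list of numbers, 5 for each row, row after row: the shift along the tool's x, y, z in cm, then the turn about the tool's y in degrees, then the opening in per cent of the stroke, from 0 (shut) to 100 (fully open). A call has 1 to 12 rows; each row shifts and turns the commanded pose from where the row before left it, along the tool's axes as they then stand; what a row does not reach is not made up. A row lasts 1/12 s, in which the tool goes at most 41.7 mm and 7.16 degrees, less where a joint would pass 70% of its speed; a pose out of reach is approached as far as the arm can. A call with a gripper value outside its range is refused whole. The fingers move at their own pace and stop on an object; "squeeze" is the grip in N (left out, the last holds). Time passes only in rows, so rows that do not move let the fingers close. It gives the time, the measured TCP pose, the force and the opening at its end, in the units of the state.
- bot.observe(): the state, without advancing time (a new reading comes with each control period).
- bot.capture(name): name is "scene" or "top" or "wrist"; returns the picture (420x560x3 uint8, red, green, blue); there is no depth.
- bot.camera_info(name): a dict with "camera_matrix" (3x3 intrinsics, pixels), "R" (3x3) and "t" (3): a world point X has camera coordinates R X + t. Camera axes: x right, y down, z forward; pixel columns grow to the right and rows downward; lengths in m; the calibration is good to about 2 mm. A picture is of the moment at which its call begins: read the wrist's pose just before it. camera_info takes no time and is no camera call; for the wrist camera it gives the pose at the moment of the call.
- bot.finish_job(): hands the job in, once; it reports no verdict.
The state is a dict: "time_s": time; "q": joint angles; "qvel": joint speeds; "joint_torque": joint torques, N m; "tool_pos": TCP position; "eef_rot": TCP orientation; "ft_force": force on the tool from outside, world axes, zero at the start; "ft_torque": the same for the moment, N m; "grip_width": finger opening in m.
Only numpy, scipy, OpenCV 4.12 (cv2) and the standard library are available. Lean on these libraries where they do the work, as an engineer would, in place of code of your own. Each camera call takes 0.05 s, during which the arm holds its last target.

## Working session

There is one attempt and no reset: what is moved stays moved. The work goes in short steps, Python scripts to look and compute and a tool call to move; the robot and the scene stay as the last step left them, time stands still between calls to the robot, and variables do not carry over. Pictures are saved under pics/ and viewed, and the job is handed in when it is done.

Besides the shell and the picture viewer there is one more tool, called as name(argument=value, ...) on one line, values as JSON. apply_moves: Moves the arm, as the interface text tells. Its arguments: {"type":"object","properties":{"motion":{"type":"array"},"squeeze":{"type":"number"}},"required":["motion"]}

```bash
ls; mkdir -p pics; python3 - <<'E'
from bench import bot
import cv2,numpy as np
s=bot.observe();print(s['time_s'],s['tool_pos'],np.round(s['eef_rot'],3),s['grip_width'],bot.hold_point_z)
for n in ['scene','top','wrist']:
    im=bot.capture(n);cv2.imwrite(f'pics/{n}0.png',im[:,:,::-1]);c=bot.camera_info(n);print(n,np.round(c['camera_matrix'],1).tolist(),np.round(c['R'],3).tolist(),np.round(c['t'],3).tolist())
E
```

```text
pics
0.0 [0.23334028 0.49744487 0.21782314] [[ 0.905 -0.001  0.425]
 [-0.425 -0.001  0.905]
 [-0.    -1.    -0.002]] 0.09268755069083418 0.0188
scene [[533.1, 0.0, 273.7], [0.0, 533.1, 212.0], [0.0, 0.0, 1.0]] [[-0.691, 0.723, -0.001], [0.601, 0.573, -0.557], [-0.402, -0.386, -0.831]] [0.378, -0.27, 1.6]
top [[390.9, 0.0, 277.3], [0.0, 390.9, 206.4], [0.0, 0.0, 1.0]] [[-0.02, -1.0, 0.015], [-0.999, 0.02, -0.045], [0.045, -0.016, -0.999]] [0.008, 0.545, 1.02]
wrist [[308.1, 0.0, 281.2], [0.0, 308.1, 208.3], [0.0, 0.0, 1.0]] [[0.424, 0.906, -0.002], [0.879, -0.411, 0.24], [0.217, -0.103, -0.971]] [-0.549, -0.03, 0.389]
```

View pics/scene0.png

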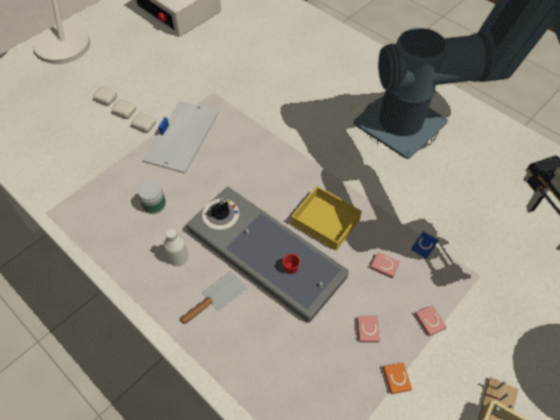

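View pics/top0.png

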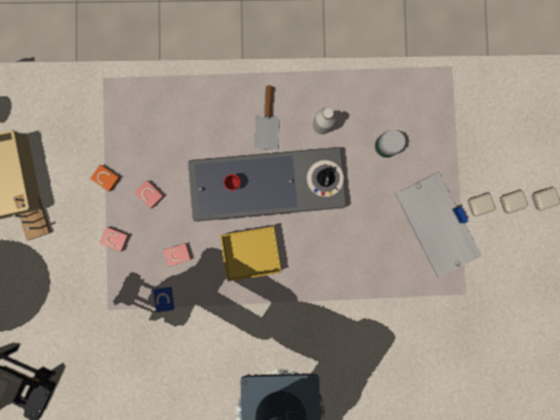

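View pics/wrist0.png

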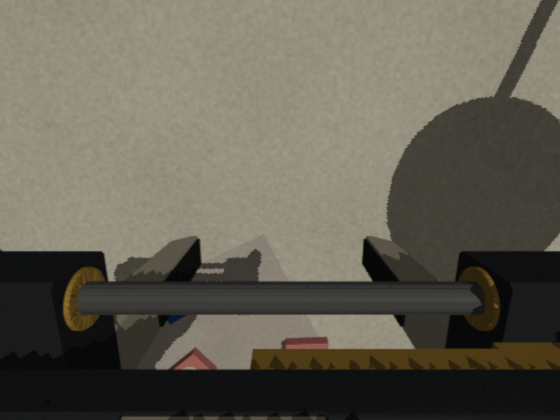

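Three pink plates at top-view (149,193), (114,239), (177,255). The orange one (105,177) and the blue one (163,299) are look-alikes. The cup is at (233,182), the pan at (251,253), the dial at (325,178), and the tray at (438,225) with its tab at (461,214). Next I enlarge the dial and measure.

```bash
cat > h.py <<'E'
import numpy as np,cv2
from bench import bot
def cast(name,uv,h,ci=None):
    c=ci or bot.camera_info(name);K=np.array(c['camera_matrix']);R=np.array(c['R']);t=np.array(c['t'])
    o=-R.T@t;uv=np.atleast_2d(uv).astype(float)
    d=(np.linalg.inv(K)@np.c_[uv,np.ones(len(uv))].T).T@R
    return o+d*((h-o[2])/d[:,2])[:,None]
def proj(name,X,ci=None):
    c=ci or bot.camera_info(name);K=np.array(c['camera_matrix']);p=(np.array(c['R'])@np.atleast_2d(X).T).T+np.array(c['t'])
    q=p@K.T;return q[:,:2]/q[:,2:]
def tri(n1,uv1,n2,uv2):
    A=[];b=[]
    for n,uv in((n1,uv1),(n2,uv2)):
        c=bot.camera_info(n);K=np.array(c['camera_matrix']);R=np.array(c['R']);t=np.array(c['t'])
        o=-R.T@t;d=R.T@np.linalg.inv(K)@np.r_[uv,1];d/=np.linalg.norm(d);P=np.eye(3)-np.outer(d,d);A.append(P);b.append(P@o)
    return np.linalg.lstsq(np.vstack(A),np.hstack(b),rcond=None)[0]
def hsv(im): return cv2.cvtColor(im,cv2.COLOR_RGB2HSV)
def blobs(im,lo,hi,amin=20):
    m=cv2.inRange(hsv(im),np.array(lo),np.array(hi))
    cs,_=cv2.findContours(m,cv2.RETR_EXTERNAL,cv2.CHAIN_APPROX_NONE)
    return [c for c in cs if cv2.contourArea(c)>=amin]
def st():
    s=bot.observe();R=np.array(s['eef_rot']);print('t%.2f'%s['time_s'],'pos',np.round(s['tool_pos'],4),'zyaw %.1f'%np.degrees(np.arctan2(R[1,2],R[0,2])),'w %.4f'%s['grip_width'],'F',np.round(s['ft_force'],1))
    return s
def goto(xyz,zyaw):
    """print shift in tool axes (cm) and turn (deg) from the current pose"""
    s=st();R=np.array(s['eef_rot']);d=R.T@(np.array(xyz)-s['tool_pos'])*100
    # rotation about tool y (down): +turn = cw from above => zyaw decreases
    dy=(np.degrees(np.arctan2(R[1,2],R[0,2]))-zyaw+90)%180-90
    print('shift',np.round(d,2),'turn %.1f (or %.1f)'%(dy,dy-180*np.sign(dy)))
def save(name,im): cv2.imwrite('pics/'+name+'.png',im[:,:,::-1])
E
python3 - <<'E'
from h import *
T=bot.capture('top');S=bot.capture('scene')
def crop(im,c,r,k): 
    x,y=c;return cv2.resize(im[y-r:y+r,x-r:x+r],None,fx=k,fy=k,interpolation=cv2.INTER_CUBIC)
a=np.hstack([crop(T,(325,178),28,7),crop(S,(220,212),28,7)]);save('dial',a)
save('tray',np.hstack([cv2.resize(T[165:285,390:490],None,fx=3.5,fy=3.5),cv2.resize(S[90:190,130:230],(420,420))]))
print('pink top');
for im,n in((T,'top'),(S,'scene')):
  for nm,lo,hi,ar,h in(('pink',(0,60,130),(6,150,255),80,.016),('pink2',(174,60,130),(180,150,255),80,.016),('yellow',(20,150,100),(30,255,255),200,.04),('red',(0,180,90),(4,255,255),40,.036),('blue',(105,150,50),(125,255,255),15,.03)):
    for c in blobs(im,lo,hi,ar):
      r=cv2.minAreaRect(c);print(n,nm,np.round(r[0],1),np.round(r[1],1),round(r[2],1),cv2.contourArea(c),np.round(cast(n,r[0],h)[0],4))
E
```

```text
pink top
top pink [176.4 254.3] [18.  23.2] 72.9 380.5 [0.425  0.2624 0.016 ]
top pink [113.1 238.9] [22.7 18.1] 22.4 374.0 [0.4685 0.4265 0.016 ]
top pink [148.3 193.8] [22.6 17.7] 45.0 371.5 [0.5846 0.3346 0.016 ]
top yellow [251.1 252.7] [45.5 52. ] 80.5 1646.0 [0.4266 0.0665 0.04  ]
top red [235.3 180.8] [13.6  7. ] 71.6 57.5 [0.6123 0.1045 0.036 ]
top blue [163.2 299.2] [21.6 16.5] 81.9 184.0 [0.3124 0.2935 0.03  ]
top blue [460.3 214.6] [15.7  7.2] 63.4 87.5 [ 0.5133 -0.4802  0.03  ]
scene pink [368.5 328.5] [25. 21.] 90.0 468.0 [0.586  0.3375 0.016 ]
scene pink [430.9 319.4] [28.4 18.2] 58.0 448.5 [0.4689 0.4282 0.016 ]
scene pink [385.  263.8] [25. 16.] 24.0 258.0 [0.4254 0.2631 0.016 ]
scene yellow [326.3 215.5] [55.8 42.2] 34.9 1468.0 [0.4302 0.0745 0.04  ]
scene red [290.8 262.8] [16.3 14.1] 45.0 126.5 [0.592  0.1002 0.036 ]
scene blue [421.9 248.3] [17. 11.] 31.0 83.0 [0.3352 0.3059 0.03  ]
scene blue [426.9 240.9] [16. 11.] 29.7 94.0 [0.3087 0.3024 0.03  ]
scene blue [163.4 125.6] [ 5.8 14.1] 31.0 55.0 [ 0.5135 -0.4764  0.03  ]
```

View pics/dial.png

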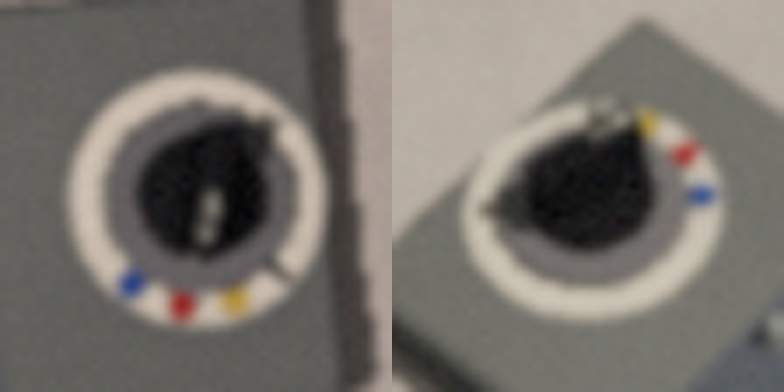

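View pics/tray.png

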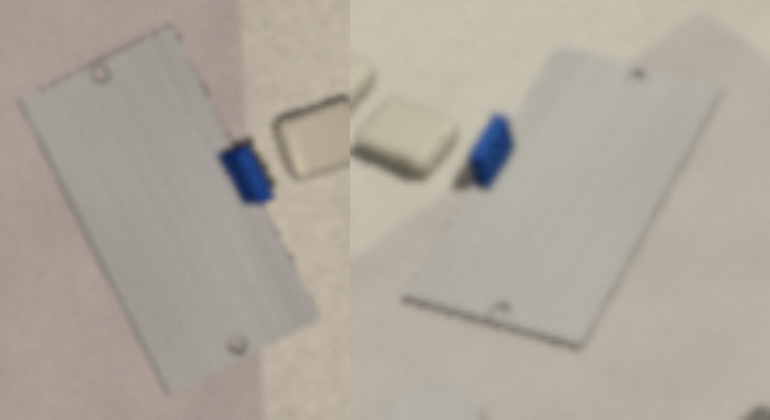

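```bash
python3 - <<'E'
from h import *
d=cast('top',(325,178),.05)[0];print('dial',d)
print('unit corners',np.round(cast('top',[(190,160),(343,148),(347,207),(195,221)],.04),3))
print('pegs',np.round(cast('top',[(201,189),(291,182)],.055),4))
c=bot.camera_info('wrist');R=np.array(c['R']);o=-R.T@np.array(c['t']);s=bot.observe();Rt=np.array(s['eef_rot'])
print('cam in tool',Rt.T@(o-s['tool_pos']),'axis in tool',Rt.T@R[2])
goto(d+[0,0,.19],90)
goto(d+[0,0,.19],60)
E
```

```text
dial [ 0.6135211  -0.12599368  0.05      ]
unit corners [[ 0.668  0.22   0.04 ]
 [ 0.692 -0.176  0.04 ]
 [ 0.539 -0.182  0.04 ]
 [ 0.51   0.208  0.04 ]]
pegs [[ 0.5908  0.1896  0.055 ]
 [ 0.6043 -0.0385  0.055 ]]
cam in tool [-6.52025747e-02 -1.65466175e-01  9.30293733e-05] axis in tool [2.40593572e-01 9.70625933e-01 1.75796668e-04]
t0.25 pos [0.2335 0.4977 0.2183] zyaw 64.9 w 0.0924 F [ 0.2 -0.9  0.2]
shift [ 60.9   -2.15 -40.32] turn -25.1 (or 154.9)
t0.25 pos [0.2335 0.4977 0.2183] zyaw 64.9 w 0.0924 F [ 0.2 -0.9  0.2]
shift [ 60.9   -2.15 -40.32] turn 4.9 (or -175.1)
```

apply_moves(motion=[3.44,-0.1,-1.83,0,100,3.44,-0.1,-1.83,0,100,3.44,-0.1,-1.83,0,100,3.44,-0.1,-1.83,0,100,3.44,-0.1,-1.83,0,100,3.44,-0.1,-1.83,0,100,3.44,-0.1,-1.83,0,100,3.44,-0.1,-1.83,0,100,3.44,-0.1,-1.83,0,100,3.44,-0.1,-1.83,0,100])

```text
time_s: 1.08
tool_pos: [0.4681, 0.1843, 0.2288]
eef_rot: [[0.905, 0.0, 0.425], [-0.425, 0.0, 0.905], [0.0, -1.0, 0.0]]
ft_force: [-0.3, 1.0, -0.2]
grip_width: 0.0925
```

apply_moves(motion=[3.44,-0.1,-1.83,0,100,3.44,-0.1,-1.83,0,100,3.44,-0.1,-1.83,0,100,3.44,-0.1,-1.83,0,100,3.44,-0.1,-1.83,0,100,3.44,-0.1,-1.83,0,100,3.44,-0.1,-1.83,0,100,3.44,-0.1,-1.83,0,100,3.44,-0.1,-1.83,0,100,3.44,-0.1,-1.83,0,100,0,0,0,0,100,0,0,0,0,100])

```text
time_s: 2.08
tool_pos: [0.7013, -0.1279, 0.2365]
eef_rot: [[0.904, -0.002, 0.428], [-0.428, 0.001, 0.904], [-0.002, -1.0, -0.0]]
ft_force: [0.5, 1.0, -0.2]
grip_width: 0.0932
```

```bash
python3 - <<'E'
from h import *
st();im=bot.capture('wrist');save('w1',im);T=bot.capture('top');save('top1',T)
E
```

```text
t2.08 pos [ 0.7013 -0.1279  0.2365] zyaw 64.7 w 0.0932 F [ 0.5  1.  -0.2]
```

View pics/w1.png

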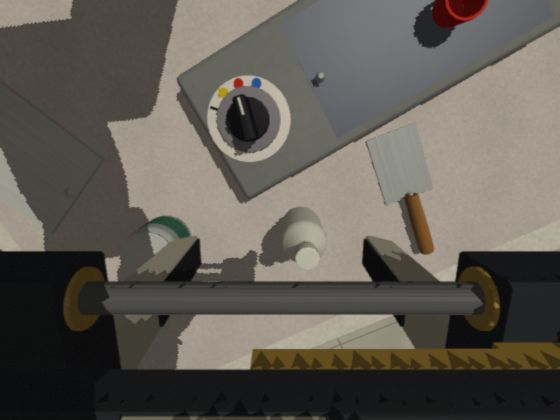

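```bash
python3 - <<'E'
from h import *
st();im=bot.capture('wrist')
crop=im[60:180,180:340];save('w1c',cv2.resize(crop,None,fx=5,fy=5,interpolation=cv2.INTER_CUBIC))
m=cv2.inRange(hsv(im),np.array((10,0,165)),np.array((40,60,255)));m[:60]=0;m[175:]=0;m[:,:195]=0;m[:,300:]=0
cs,_=cv2.findContours(m,cv2.RETR_EXTERNAL,cv2.CHAIN_APPROX_NONE);c=max(cs,key=cv2.contourArea)
e=cv2.fitEllipse(cv2.convexHull(c));print(e);C=cast('wrist',e[0],.042)[0];print('dial axis',C)
H=hsv(im)
P={'off':(214,108)}
for n,lo,hi in(('y',(20,120,120),(32,255,255)),('r',(0,150,100),(8,255,255)),('r2',(172,150,100),(180,255,255)),('b',(105,120,80),(125,255,255))):
  for c in blobs(im[60:180,180:320],lo,hi,8):
    (u,v),_=cv2.minEnclosingCircle(c);P[n]=(u+180,v+60)
for k,v in P.items():
  w=cast('wrist',v,.042)[0]-C;print(k,np.round(v,1),'r %.4f ang %.1f'%(np.hypot(*w[:2]),np.degrees(np.arctan2(w[1],w[0]))))
E
```

```text
t2.18 pos [ 0.7004 -0.1251  0.238 ] zyaw 64.9 w 0.0930 F [-0.4 -0.5  0.4]
((247.00523376464844, 119.95893096923828), (81.51728820800781, 84.82925415039062), 161.50347900390625)
dial axis [ 0.61292986 -0.12609856  0.042     ]
off [214 108] r 0.0388 ang -134.4
y [220.5  94. ] r 0.0399 ang -159.0
r [236.5  84.2] r 0.0393 ang 170.6
b [254.5  84.4] r 0.0388 ang 141.1
```

View pics/w1c.png

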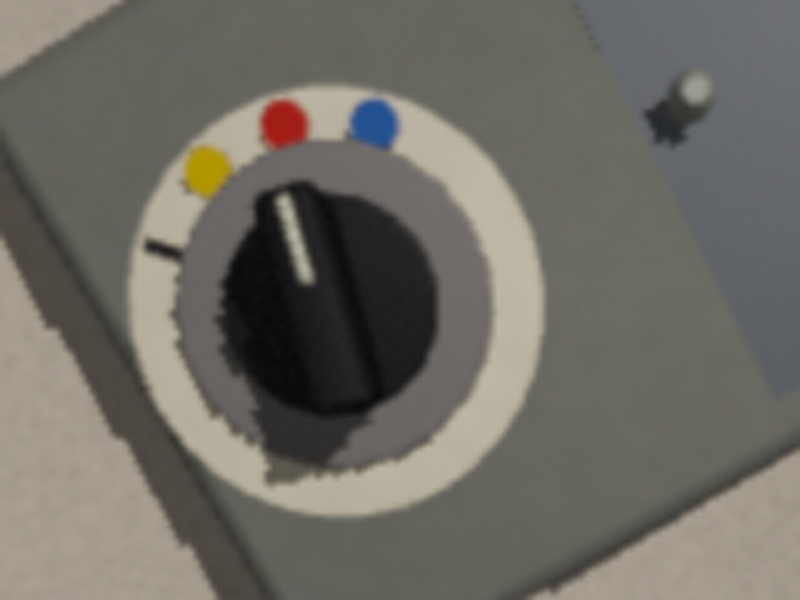

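```bash
python3 - <<'E'
from h import *
goto((.613,-.126,.059),80.6);print(np.round(bot.observe()['q'],2))
E
```

```text
t2.23 pos [ 0.7004 -0.1245  0.2387] zyaw 64.9 w 0.0929 F [-0.6  0.1 -0.2]
shift [-7.84 17.97 -3.85] turn -15.7 (or 164.3)
[-0.33  0.55  1.05  0.    1.54 -1.47]
```

apply_moves(motion=[-2.6,2,-1.3,0,50,-2.6,2,-1.3,0,50,-2.64,2,-1.25,0,50,0,2,0,-5.2,50,0,2,0,-5.2,50,0,2,0,-5.3,50,0,2,0,0,50,0,2,0,0,50,0,1.97,0,0,50,0,0,0,0,50,0,0,0,0,50])

```text
time_s: 3.15
tool_pos: [0.6127, -0.1256, 0.0591]
eef_rot: [[0.987, -0.002, 0.162], [-0.162, 0.001, 0.987], [-0.002, -1.0, 0.0]]
ft_force: [1.1, -0.4, 0.5]
grip_width: 0.0463
```

```bash
python3 - <<'E'
from h import *
goto((.613,-.126,.059),80.6)
E
```

```text
t3.15 pos [ 0.6127 -0.1256  0.0591] zyaw 80.6 w 0.0463 F [ 1.1 -0.4  0.5]
shift [ 0.04  0.01 -0.03] turn 0.0 (or -180.0)
```

apply_moves(motion=[0,0,0,0,0,0,0,0,0,0,0,0,0,0,0,0,0,0,0,0,0,0,0,0,0,0,0,0,0,0], squeeze=20)

```text
time_s: 3.65
tool_pos: [0.614, -0.1272, 0.0595]
eef_rot: [[0.986, 0.001, 0.164], [-0.164, 0.0, 0.986], [0.001, -1.0, 0.0]]
ft_force: [-0.5, 0.5, 1.4]
grip_width: 0.0139
```

apply_moves(motion=[0,0,0,-6,0,0,0,0,-6,0,0,0,0,-6,0,0,0,0,-6,0,0,0,0,-6,0,0,0,0,-6,0,0,0,0,-6,0,0,0,0,-6,0,0,0,0,-6,0,0,0,0,-4,0,0,0,0,0,0,0,0,0,0,0])

```text
time_s: 4.65
tool_pos: [0.6136, -0.1263, 0.0595]
eef_rot: [[0.664, 0.0, -0.748], [0.748, 0.002, 0.664], [0.001, -1.0, 0.001]]
ft_force: [-1.0, 4.5, 5.5]
grip_width: 0.0139
```

apply_moves(motion=[0,0,0,0,40,0,0,0,0,40,0,0,0,0,40,0,-3,0,0,40,0,-3,0,0,40,0,-3,0,0,40,0,-3,0,0,40,0,-3,0,0,40,0,-2.5,0,6,40,0,0,0,0,40])

```text
time_s: 5.48
tool_pos: [0.6163, -0.1287, 0.2403]
eef_rot: [[0.74, 0.01, -0.672], [0.672, -0.004, 0.74], [0.004, -1.0, -0.01]]
ft_force: [0.9, -0.1, 0.3]
grip_width: 0.0373
```

```bash
python3 - <<'E'
from h import *
st();im=bot.capture('wrist');save('w2',im);T=bot.capture('top');save('top2',T)
E
```

```text
t5.48 pos [ 0.6163 -0.1287  0.2403] zyaw 132.2 w 0.0373 F [ 0.9 -0.1  0.3]
```

View pics/w2.png

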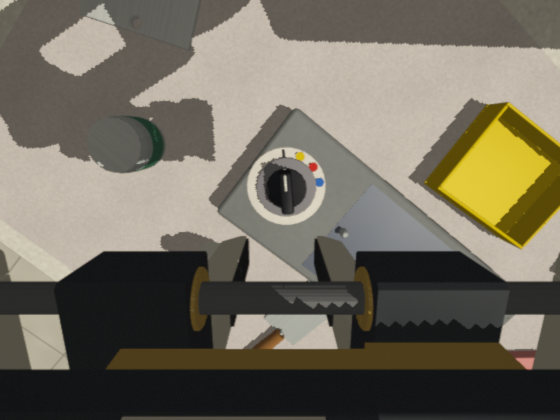

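apply_moves(motion=[0,0,0,7,60,0,0,0,7,60,0,0,0,7,60,0,0,0,7,60,0,0,0,7,60,0,0,0,7.2,60,1.2,0,3.4,0,60,1.2,0,3.4,0,60,1.2,0,3.4,0,60,1.2,0,3.4,0,60,1.2,0,3.4,0,60,1.2,0,3.4,0,60])

```text
time_s: 6.58
tool_pos: [0.6837, 0.0787, 0.2313]
eef_rot: [[1.0, -0.004, -0.007], [0.007, -0.0, 1.0], [-0.004, -1.0, -0.0]]
ft_force: [0.9, 0.7, 0.0]
grip_width: 0.0556
```

apply_moves(motion=[0,0,0,0,60,0,0,0,0,60])

```text
time_s: 6.75
tool_pos: [0.6835, 0.0793, 0.2311]
eef_rot: [[1.0, -0.004, -0.011], [0.011, -0.0, 1.0], [-0.004, -1.0, -0.0]]
ft_force: [0.6, -0.0, 0.6]
grip_width: 0.0559
```

```bash
python3 - <<'E'
from h import *
st();im=bot.capture('wrist');save('w3',im);np.save('w3ci.npy',bot.camera_info('wrist'),allow_pickle=True)
E
```

```text
t6.75 pos [0.6835 0.0793 0.2311] zyaw 90.6 w 0.0559 F [ 0.6 -0.   0.6]
```

View pics/w3.png

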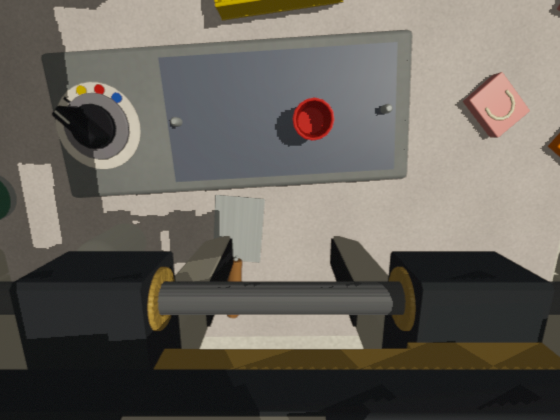

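```bash
python3 - <<'E'
from h import *
ci=np.load('w3ci.npy',allow_pickle=True).item();im=cv2.imread('pics/w3.png')[:,:,::-1].copy()
save('pegs',np.hstack([cv2.resize(im[100:140,155:195],(390,390),interpolation=cv2.INTER_CUBIC),cv2.resize(im[90:130,367:407],(390,390),interpolation=cv2.INTER_CUBIC)]))
for lo,hi in(((0,150,60),(8,255,255)),((172,150,60),(180,255,255))):
  for c in blobs(im[60:200,250:380],lo,hi,100):
    (u,v),r=cv2.minEnclosingCircle(c);print('cup',u+250,v+60,r,cast('wrist',(u+250,v+60),.076,ci))
# unit top quad: grey vs bench
H=hsv(im);m=((im[:,:,0].astype(int)-im[:,:,2])<12)&(H[:,:,2]<165)
g=np.zeros(m.shape,np.uint8);g[160*0+155*0:,:]=0
# slate blue panel corners
m=cv2.inRange(H,np.array((100,30,60)),np.array((130,120,200)));m[:35]=0;m[185:]=0;m[:,:150]=0;m[:,410:]=0
c=max(cv2.findContours(m,cv2.RETR_EXTERNAL,cv2.CHAIN_APPROX_NONE)[0],key=cv2.contourArea)
q=cv2.approxPolyDP(cv2.convexHull(c),8,True)[:,0];print(q.tolist());X=cast('wrist',q,.04,ci);print(np.round(X,4))
print('pegs',cast('wrist',[(176,121),(386.5,108)],.055,ci))
print('corners',cast('wrist',[(410,31),(406,180),(44,54),(73,195)],.04,ci))
E
```

```text
cup 312.5 118.5 21.272146224975586 [[0.60413796 0.10780295 0.076     ]]
[[183, 172]]
[[ 0.6637 -0.0369  0.04  ]]
pegs [[ 0.60723779 -0.03605862  0.055     ]
 [ 0.59169925  0.18782778  0.055     ]]
corners [[ 0.51350169  0.21027572  0.04      ]
 [ 0.67033368  0.22275468  0.04      ]
 [ 0.53948608 -0.17660179  0.04      ]
 [ 0.69220198 -0.16864316  0.04      ]]
```

View pics/pegs.png

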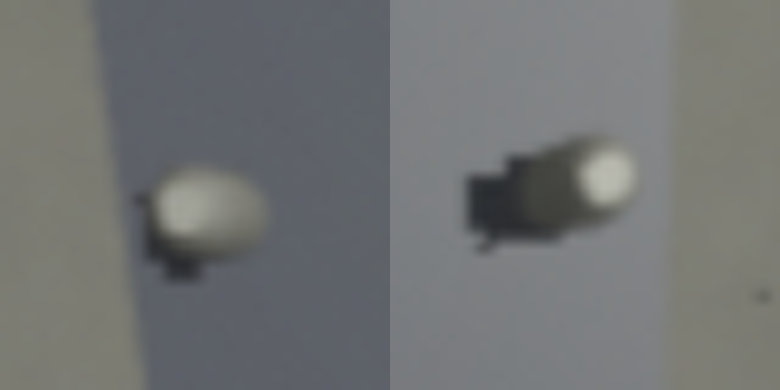

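```bash
python3 - <<'E'
from h import *
ci=np.load('w3ci.npy',allow_pickle=True).item()
p=cast('wrist',[(173.7,121.5),(389.3,108.3)],.055,ci);print(p,np.linalg.norm(p[0]-p[1]),p.mean(0),np.degrees(np.arctan2(-(p[1]-p[0])[0],(p[1]-p[0])[1])))
# top
T=bot.capture('top');save('pegtop',np.hstack([cv2.resize(T[170:210,181:221],(390,390),interpolation=cv2.INTER_CUBIC),cv2.resize(T[162:202,271:311],(390,390),interpolation=cv2.INTER_CUBIC)]))
goto((.604,.108,.047),90.6)
E
```

```text
[[ 0.60777834 -0.03855621  0.055     ]
 [ 0.59197182  0.19082068  0.055     ]] 0.22992087082698 [0.59987508 0.07613224 0.055     ] 3.9420611891158064
t6.85 pos [0.6835 0.0766 0.2321] zyaw 90.4 w 0.0557 F [ 0.1  0.6 -0.1]
shift [-7.86 18.53  3.21] turn -0.2 (or 179.8)
```

View pics/pegtop.png

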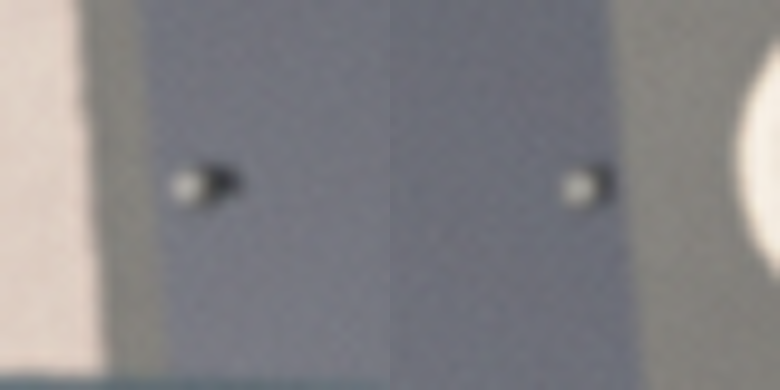

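apply_moves(motion=[-2.6,0,1.1,0,70,-2.6,1,1.1,0,70,-2.66,2,1.01,0,70,0,3,0,0,70,0,3,0,0,70,0,3,0,0,70,0,3,0,0,70,0,2,0,0,70,0,1.5,0,0,70,0,0,0,0,70])

```text
time_s: 7.68
tool_pos: [0.6022, 0.1068, 0.045]
eef_rot: [[1.0, -0.008, -0.005], [0.005, -0.0, 1.0], [-0.008, -1.0, -0.0]]
ft_force: [-0.2, 0.2, -0.3]
grip_width: 0.065
```

apply_moves(motion=[0,0,0,0,10,0,0,0,0,10,0,0,0,0,10,0,0,0,0,10,0,0,0,0,10,0,-2,0,0,10,0,-3,0,0,10,0,-3,0,0,10,0,0,0,0,10], squeeze=8)

```text
time_s: 8.43
tool_pos: [0.6093, 0.109, 0.136]
eef_rot: [[1.0, 0.011, -0.007], [0.007, -0.0, 1.0], [0.011, -1.0, -0.0]]
ft_force: [1.3, -0.1, -0.7]
grip_width: 0.0409
```

```bash
python3 - <<'E'
from h import *
p=cast('top',[(200.2,189.1),(290.3,181.2)],.055);print(p,p.mean(0),np.linalg.norm(p[0]-p[1]))
goto((.43,.07,.115),90.6)
E
```

```text
[[ 0.59061867  0.19158239  0.055     ]
 [ 0.60641954 -0.03679738  0.055     ]] [0.59851911 0.07739251 0.055     ] 0.22892572117113258
t8.43 pos [0.6093 0.109  0.136 ] zyaw 90.4 w 0.0409 F [ 1.3 -0.1 -0.7]
shift [-17.98   1.89  -3.77] turn -0.2 (or 179.8)
```

apply_moves(motion=[-3.6,0,-0.75,0,10,-3.6,0,-0.75,0,10,-3.6,0,-0.75,0,10,-3.6,0,-0.75,0,10,-3.6,0,-0.75,0,10,0,3,0,0,10,0,3,0,0,10,0,3,0,0,10,0,2.4,0,0,10,0,0,0,0,10,0,0,0,0,10])

```text
time_s: 9.35
tool_pos: [0.4249, 0.0701, 0.0146]
eef_rot: [[1.0, -0.002, -0.007], [0.007, 0.0, 1.0], [-0.002, -1.0, 0.0]]
ft_force: [0.2, -0.3, 0.0]
grip_width: 0.041
```

apply_moves(motion=[0,0,0,0,65,0,0,0,0,65,0,0,0,0,65,0,0,0,0,65,0,-3,0,0,65,0,-3,0,0,65,0,-3,0,0,65,0,-4,0,0,65,0,-4,0,0,65,0,-4,0,0,65])

```text
time_s: 10.18
tool_pos: [0.425, 0.0701, 0.2275]
eef_rot: [[1.0, 0.001, -0.007], [0.007, -0.0, 1.0], [0.001, -1.0, -0.0]]
ft_force: [1.3, 0.7, -0.2]
grip_width: 0.0604
```

```bash
python3 - <<'E'
from h import *
st();T=bot.capture('top');S=bot.capture('scene');save('ts4',np.hstack([cv2.resize(T[150:310,150:350],(400,320)),cv2.resize(S[150:310,230:430],(400,320))]))
c=blobs(T[165:290,390:485],(105,150,50),(125,255,255),30)
# tray corners from top & scene enlarged
save('trayL',cv2.resize(T[165:285,390:490],None,fx=6,fy=5,interpolation=cv2.INTER_CUBIC))
E
```

```text
t10.18 pos [0.425  0.0701 0.2275] zyaw 90.4 w 0.0604 F [ 1.3  0.7 -0.2]
```

View pics/ts4.png

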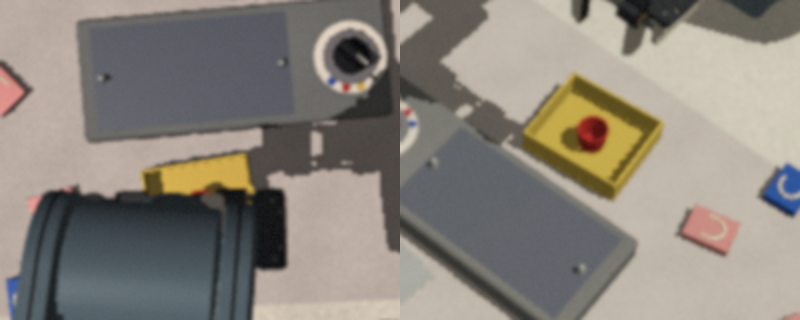

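View pics/trayL.png

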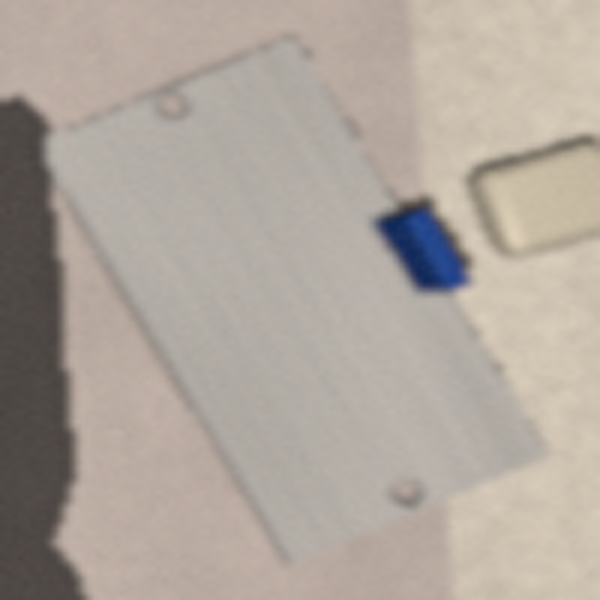

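```bash
python3 - <<'E'
from h import *
p=cast('top',[(418.8,185.8),(457.5,263.2)],.008);print(p,np.linalg.norm(p[0]-p[1]));c=p.mean(0);v=(p[0]-p[1])[:2];v/=np.linalg.norm(v)
# scene holes from tray0 crop: find  dark
x=np.array([v[1],-v[0]]);print('ctr',c,'y',v,'x',x,'xang',np.degrees(np.arctan2(x[1],x[0])))
print('tab',c[:2]+.056*x)
print('tab tops proj',cast('top',(460.3,214.6),.042),cast('scene',(163.4,125.6),.025))
print('block edge',cast('top',[(469,201),(472,214)],.0))
print('tin,flask',cast('top',(391,143),.07),cast('top',(328,114),.12))
q=proj('scene',[[c[0]+v[0]*.115,c[1]+v[1]*.115,.008],[c[0]-v[0]*.115,c[1]-v[1]*.115,.008]]);print(q)
goto((c[0]+.056*x[0],c[1]+.056*x[1],.2),np.degrees(np.arctan2(x[1],x[0])))
E
```

```text
[[ 0.59279179 -0.38243117  0.008     ]
 [ 0.38496336 -0.478088    0.008     ]] 0.22878567134934533
ctr [ 0.48887757 -0.43025959  0.008     ] y [0.9083979  0.41810676] x [ 0.41810676 -0.9083979 ] xang -65.2848830994987
tab [ 0.51229155 -0.48112987]
tab tops proj [[ 0.51316292 -0.47436033  0.042     ]] [[ 0.51096573 -0.48081571  0.025     ]]
block edge [[ 0.54990272 -0.51991292  0.        ]
 [ 0.51474536 -0.52655379  0.        ]]
tin,flask [[ 0.69674731 -0.29222828  0.07      ]] [[ 0.75918394 -0.12736029  0.12      ]]
[[164.31868467 163.33145883]
 [197.07583428 107.59900713]]
t10.28 pos [0.4296 0.0698 0.2321] zyaw 90.4 w 0.0604 F [ 0.8 -0.5 -1.3]
shift [  7.83   3.4  -55.14] turn -24.3 (or 155.7)
```

apply_moves(motion=[1.23,0,-3.95,0,40,1.23,0,-3.95,0,40,1.23,0,-3.95,0,40,1.23,0,-3.95,0,40,1.23,0,-3.95,0,40,1.23,0,-3.95,0,40,1.23,0,-3.95,0,40,1.23,0,-3.95,0,40,1.23,0,-3.95,0,40,1.23,0,-3.95,0,40,1.23,0,-3.95,0,40,1.23,0,-3.95,0,40])

```text
time_s: 11.28
tool_pos: [0.5766, -0.4047, 0.2244]
eef_rot: [[1.0, -0.0, -0.007], [0.007, 0.0, 1.0], [-0.0, -1.0, 0.0]]
ft_force: [-0.1, -0.2, 0.8]
grip_width: 0.0371
```

apply_moves(motion=[1.2,0,-3.9,0,40,0,0,0,-6.1,40,0,0,0,-6.1,40,0,0,0,-6.1,40,0,0,0,-6,40,0,0,0,0,40,0,0,0,0,40])

```text
time_s: 11.87
tool_pos: [0.5887, -0.4417, 0.2245]
eef_rot: [[0.91, -0.0, -0.415], [0.415, 0.0, 0.91], [-0.0, -1.0, 0.001]]
ft_force: [-0.5, -0.3, -0.1]
grip_width: 0.0376
```

```bash
python3 - <<'E'
from h import *
st();ci=bot.camera_info('wrist');im=bot.capture('wrist');save('w5',im);np.save('w5ci.npy',ci,allow_pickle=True);st()
E
```

```text
t11.87 pos [ 0.5887 -0.4417  0.2245] zyaw 114.5 w 0.0376 F [-0.5 -0.3 -0.1]
t11.92 pos [ 0.5887 -0.4416  0.2247] zyaw 114.5 w 0.0372 F [ 0.8 -0.1 -0.2]
```

View pics/w5.png

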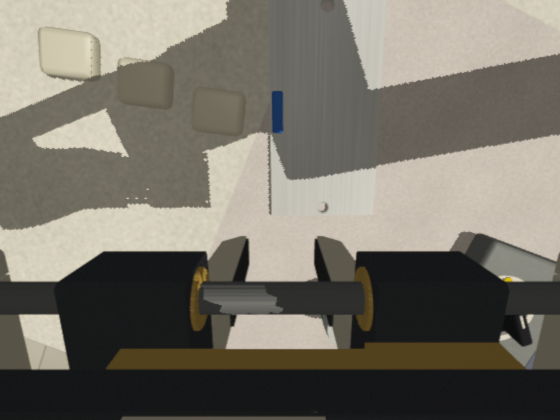

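```bash
python3 - <<'E'
from h import *
ci=np.load('w5ci.npy',allow_pickle=True).item();im=cv2.imread('pics/w5.png')[:,:,::-1].copy()
c=max(blobs(im[70:160,240:320],(100,120,20),(130,255,255),30),key=cv2.contourArea);r=cv2.minAreaRect(c);u=np.array(r[0])+[240,70];print(r,u)
t=cast('wrist',u,.042,ci)[0];print('tab',t)
h=cast('wrist',[(322,207),(327.5,4)],.008,ci);c0=h.mean(0);v=(h[0]-h[1])[:2];L=np.linalg.norm(v);v/=L;x=np.array([v[1],-v[0]]);print(h,L,c0,'tab pred',c0[:2]+.056*x,'zyaw',np.degrees(np.arctan2(x[1],x[0]))+180)
b=cv2.boxPoints(r)+[240,70];print(np.round(cast('wrist',b,.042,ci),3))
z=np.degrees(np.arctan2(x[1],x[0]))+180
goto((*(c0[:2]+.056*x),.0115),z)
E
```

```text
((36.691871643066406, 41.523765563964844), (41.18806838989258, 9.760485649108887), 88.31531524658203) [276.69187164 111.52376556]
tab [ 0.51178896 -0.4827829   0.042     ]
[[ 0.59206028 -0.3834148   0.008     ]
 [ 0.38417015 -0.47992765  0.008     ]] 0.22920087439696826 [ 0.48811521 -0.43167123  0.008     ] tab pred [ 0.51169593 -0.48246443] zyaw 114.90305426257643
[[ 0.495 -0.497  0.042]
 [ 0.491 -0.487  0.042]
 [ 0.529 -0.468  0.042]
 [ 0.534 -0.478  0.042]]
t11.92 pos [ 0.5887 -0.4416  0.2247] zyaw 114.5 w 0.0372 F [ 0.8 -0.1 -0.2]
shift [-8.7  21.32 -0.53] turn -0.4 (or 179.6)
```

apply_moves(motion=[-2.9,2,-0.18,-0.4,36,-2.9,2,-0.18,0,36,-2.9,2,-0.17,0,36,0,3,0,0,36,0,3,0,0,36,0,3,0,0,36,0,3,0,0,36,0,2.2,0,0,36,0,0.9,0,0,36,0,0,0,0,36])

```text
time_s: 12.75
tool_pos: [0.5109, -0.4817, 0.0111]
eef_rot: [[0.906, -0.003, -0.423], [0.423, 0.004, 0.906], [-0.001, -1.0, 0.005]]
ft_force: [-1.1, 1.2, 0.6]
grip_width: 0.0336
```

apply_moves(motion=[0,0,0,0,0,0,0,0,0,0,0,0,0,0,0,0,0,0,0,0,0,0,0,0,0,0,0,0,0,0], squeeze=58)

```text
time_s: 13.25
tool_pos: [0.5127, -0.4835, 0.016]
eef_rot: [[0.906, 0.001, -0.424], [0.424, -0.001, 0.906], [0.001, -1.0, -0.002]]
ft_force: [-1.2, 2.3, 5.9]
grip_width: 0.0115
```

```bash
python3 - <<'E'
from h import *
st()
E
```

```text
t13.25 pos [ 0.5127 -0.4835  0.016 ] zyaw 115.1 w 0.0115 F [-1.2  2.3  5.9]
```

apply_moves(motion=[0,-0.5,0,0,0,0,-1,0,0,0,0,-1.5,0,0,0,0,-1.5,0,0,0,0,-2,0,0,0,0,-2,0,0,0,0,-2,0,0,0,0,-2,0,0,0,0,-2,0,0,0,0,0,0,0,0,0,0,0,0,0])

```text
time_s: 14.17
tool_pos: [0.5127, -0.4841, 0.1605]
eef_rot: [[0.906, 0.002, -0.424], [0.424, -0.003, 0.906], [0.001, -1.0, -0.003]]
ft_force: [-0.3, 0.8, -3.1]
grip_width: 0.0119
```

```bash
python3 - <<'E'
from h import *
st();S=bot.capture('scene');W=bot.capture('wrist');save('sw6',np.hstack([cv2.resize(S[60:240,100:300],(400,360)),cv2.resize(W,(400,300)) if 0 else cv2.resize(W,(400,360))]))
E
```

```text
t14.17 pos [ 0.5127 -0.4841  0.1605] zyaw 115.1 w 0.0119 F [-0.3  0.8 -3.1]
```

View pics/sw6.png

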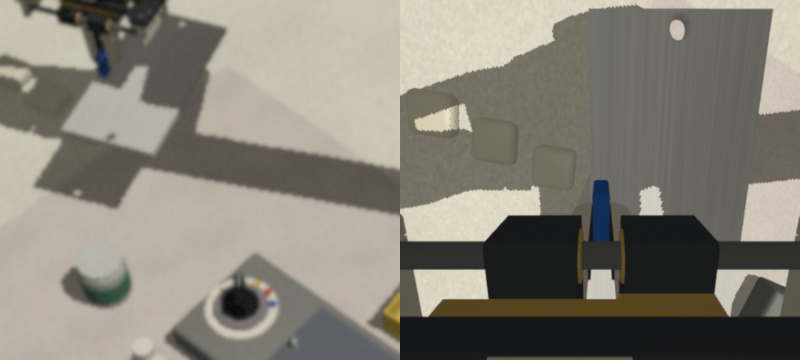

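apply_moves(motion=[0,-1.5,0,4,0,0,-1.5,0,6.5,0,0,0,0,6.95,0,0,0,0,6.95,0,0,0,0,6.95,0,0,0,0,6.95,0,0,0,0,6.95,0,0,0,0,6.95,0,0,0,0,6.95,0,0,0,0,6.95,0,0,0,0,6.95,0,0,0,0,6.95,0])

```text
time_s: 15.27
tool_pos: [0.5114, -0.4825, 0.1862]
eef_rot: [[0.57, -0.003, 0.822], [-0.822, 0.003, 0.57], [-0.004, -1.0, -0.0]]
ft_force: [-0.1, -0.4, -3.9]
grip_width: 0.0115
```

apply_moves(motion=[0,0,0,6.95,0,0,0,0,6.95,0,0,0,0,6.95,0,0,0,0,6.95,0,0,0,0,3.5,0,0,0,0,0,0])

```text
time_s: 15.77
tool_pos: [0.5113, -0.4825, 0.1863]
eef_rot: [[0.064, -0.003, 0.998], [-0.998, 0.003, 0.064], [-0.004, -1.0, -0.003]]
ft_force: [0.2, -0.6, -3.7]
grip_width: 0.0115
```

```bash
python3 - <<'E'
from h import *
goto((.544,.0722,.19),3.94)
E
```

```text
t15.77 pos [ 0.5113 -0.4825  0.1863] zyaw 3.7 w 0.0115 F [ 0.2 -0.6 -3.7]
shift [-55.15  -0.19   6.81] turn -0.3 (or 179.7)
```

apply_moves(motion=[-3,0,0.4,0,0,-3.9,0,0.5,0,0,-3.9,0,0.5,0,0,-3.9,0,0.5,0,0,-3.9,0,0.5,0,0,-3.9,0,0.5,0,0,-3.9,0,0.5,0,0,-3.9,0,0.5,0,0,-3.9,0,0.5,0,0,-3.9,0,0.5,0,0,-3.9,0,0.5,0,0,-3.9,0,0.5,0,0])

```text
time_s: 16.77
tool_pos: [0.5395, -0.0194, 0.1878]
eef_rot: [[0.069, -0.002, 0.998], [-0.998, 0.001, 0.069], [-0.001, -1.0, -0.002]]
ft_force: [-0.3, -0.0, -2.6]
grip_width: 0.0117
```

apply_moves(motion=[-3.9,0,0.5,0,0,-3.9,0,0.5,-0.2,0,-1.45,0,0,0,0,0,4,0,0,0,0,4,0,0,0,0,2,0,0,0,0,0,0,0,0,0,0,0,0,0])

```text
time_s: 17.43
tool_pos: [0.5429, 0.0717, 0.0874]
eef_rot: [[0.071, -0.005, 0.997], [-0.997, 0.0, 0.071], [-0.001, -1.0, -0.005]]
ft_force: [0.8, -0.8, -1.8]
grip_width: 0.0119
```

```bash
python3 - <<'E'
from h import *
goto((.544,.0722,.09),3.94);ci=bot.camera_info('wrist');W=bot.capture('wrist');save('w7',W);np.save('w7ci.npy',ci,allow_pickle=True);T=bot.capture('top');S=bot.capture('scene');save('ts7',np.hstack([cv2.resize(T[140:300,150:350],(400,320)),cv2.resize(S[150:310,180:380],(400,320))]))
E
```

```text
t17.43 pos [0.5429 0.0717 0.0874] zyaw 4.1 w 0.0119 F [ 0.8 -0.8 -1.8]
shift [-0.04 -0.26  0.11] turn 0.1 (or -179.9)
```

View pics/w7.png

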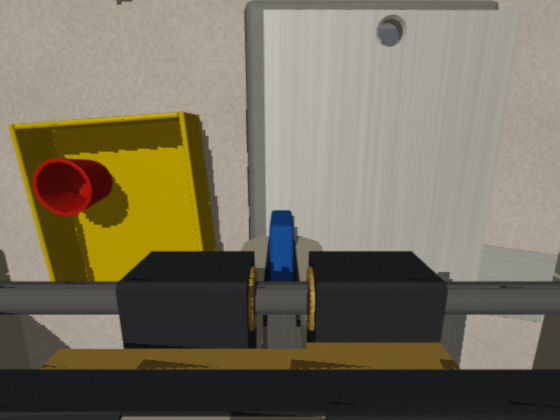

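View pics/ts7.png

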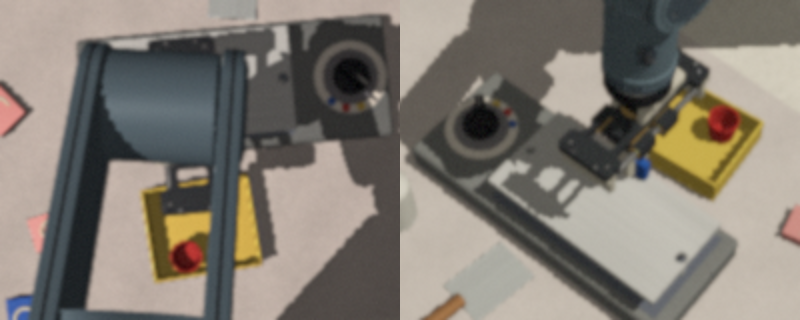

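```bash
python3 - <<'E'
from h import *
ci=np.load('w7ci.npy',allow_pickle=True).item()
W=cv2.imread('pics/w7.png');cv2.imwrite('pics/w7c.png',np.hstack([cv2.resize(W[0:70,360:430],(390,390),interpolation=cv2.INTER_CUBIC),cv2.resize(W[0:60,240:530],(400,390))]))
for z in(.078,.082,.086):
  p=cast('wrist',[(391,31),(265,12),(515,12)],z,ci);print(z,np.round(p,4).tolist(),np.linalg.norm(p[1]-p[2]))
# from TCP: predicted level hole: tray x dir = -(z tool)
R=np.array(bot.observe()['eef_rot']);tp=np.array(bot.observe()['tool_pos']);z=R[:,2];x=R[:,0]
print('pred hole', tp+.056*z-.115*x)
E
```

```text
0.078 [[0.5915, 0.1914, 0.078], [0.5268, 0.1955, 0.078], [0.6523, 0.2044, 0.078]] 0.12590015233423363
0.082 [[0.5904, 0.1902, 0.082], [0.5271, 0.1941, 0.082], [0.6498, 0.2028, 0.082]] 0.12302116496217395
0.086 [[0.5892, 0.1889, 0.086], [0.5274, 0.1928, 0.086], [0.6472, 0.2013, 0.086]] 0.12014217759011452
pred hole [0.5938724  0.18984801 0.09094773]
```

View pics/w7c.png

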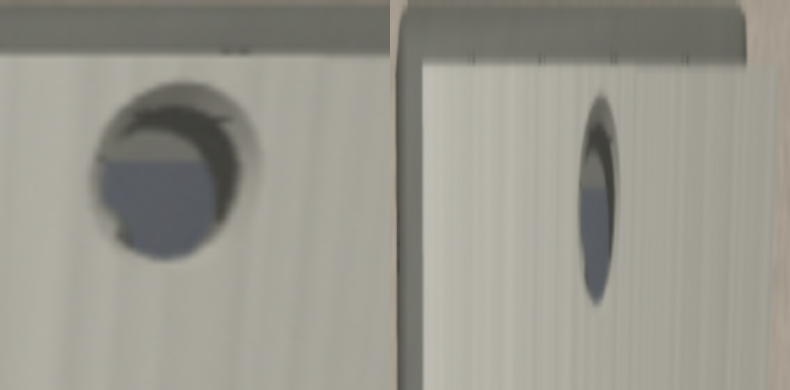

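apply_moves(motion=[0,0.6,0,0,0,0,0.6,0,0,0,0,0,0,0,0,0,0,0,0,0])

```text
time_s: 17.92
tool_pos: [0.5442, 0.0715, 0.0768]
eef_rot: [[0.07, -0.001, 0.998], [-0.998, 0.0, 0.07], [-0.0, -1.0, -0.001]]
ft_force: [-0.3, -0.2, -3.7]
grip_width: 0.0112
```

```bash
python3 - <<'E'
from h import *
goto((.544,.0722,.09),3.94);ci=bot.camera_info('wrist');W=bot.capture('wrist');save('w8',np.hstack([cv2.resize(W[0:70,360:430],(390,390),interpolation=cv2.INTER_CUBIC),cv2.resize(W[0:300,240:540],(390,390))]))
print(proj('wrist',[[.5915,.191,.055],[.5915,.191,.04]],ci))
E
```

```text
t17.92 pos [0.5442 0.0715 0.0768] zyaw 4.0 w 0.0112 F [-0.3 -0.2 -3.7]
shift [-0.08 -1.32 -0.01] turn 0.1 (or -179.9)
[[380.44116934  38.25206153]
 [372.62289805  45.65206856]]
```

View pics/w8.png

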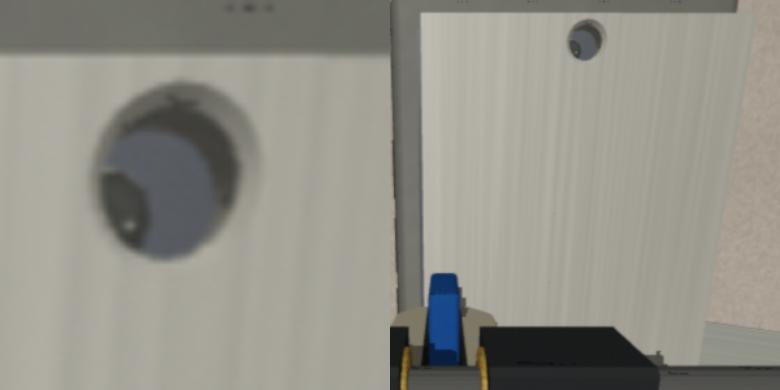

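```bash
python3 - <<'E'
from h import *
ci=bot.camera_info('wrist');W=bot.capture('wrist');save('w8',W)
# far edge corners of the tray by gradient: print rows
g=cv2.cvtColor(W,cv2.COLOR_RGB2GRAY).astype(int)
for r in(14,30,60,100,150):
  row=cv2.GaussianBlur(g[r:r+3].mean(0)[None].astype(np.float32),(5,1),0)[0];d=np.diff(row)
  print(r,[(i,round(float(d[i]),1)) for i in range(230,540) if abs(d[i])>5 and abs(d[i])>=max(abs(d[i-2:i+3]))])
col=g[0:25,300:380].mean(1);print(np.round(col))
for z in(.058,.062,.066,.07):
  p=cast('wrist',[(392,30.5)],z,ci);print(z,np.round(p,4).tolist())
print('peg',cast('wrist',[(382.4,39.9)],.055,ci))
E
```

```text
14 [(238, -25.6), (262, 21.2), (386, -8.4), (397, 8.9)]
30 [(239, -27.8), (263, 19.8), (376, -19.3), (397, -7.5), (402, 23.0)]
60 [(239, -25.1), (263, 21.4)]
100 [(241, -26.0), (263, 23.8)]
150 [(241, -26.5), (264, 26.0)]
[111. 110. 111. 111. 111. 111. 111. 111. 113. 132. 170. 174. 174. 174.
 174. 174. 174. 174. 174. 174. 174. 173. 173. 173. 172.]
0.058 [[0.5966, 0.1944, 0.058]]
0.062 [[0.5954, 0.1932, 0.062]]
0.066 [[0.5942, 0.1919, 0.066]]
0.07 [[0.593, 0.1907, 0.07]]
peg [[0.59299211 0.1903241  0.055     ]]
```

```bash
python3 - <<'E'
from h import *
from scipy.optimize import least_squares
ci=bot.camera_info('wrist');s=bot.observe();W=cv2.imread('pics/w8.png')[:,:,::-1].astype(np.float32)
g=W[:,:,0]-W[:,:,2];g=cv2.GaussianBlur(g,(5,5),0)
R=[];L=[]
gl=cv2.GaussianBlur(W.mean(2),(5,5),0)
for r in range(20,230,10):
  d=np.abs(np.diff(gl[r,245:280]));L.append((245+d.argmax()+.5,r))
  a=int(517-(r-10)*.131);seg=g[r,a-25:a+25];d=np.diff(seg);i=np.abs(d).argmax();R.append((a-25+i+.5,r))
print(np.round(R,1).tolist());print(np.round(L,1).tolist())
Rr=np.array(R);med=np.polyfit(Rr[:,1],Rr[:,0],1)
for _ in range(3):
  k=np.abs(np.polyval(med,Rr[:,1])-Rr[:,0])<2;med=np.polyfit(Rr[k,1],Rr[k,0],1)
print('right fit',med,k.sum());R=Rr[k];L=np.array(L);m2=np.polyfit(L[:,1],L[:,0],1);k=np.abs(np.polyval(m2,L[:,1])-L[:,0])<2;L=L[k]
Rt=np.array(s['eef_rot']);tp=np.array(s['tool_pos']);
from scipy.spatial.transform import Rotation as Ro
def pose(p):
  # p: origin xyz of tray top centre, rotvec about (world) ; base: x=-ztool
  base=np.c_[-np.array([np.cos(p[3]),np.sin(p[3]),0]),np.array([np.sin(p[3]),-np.cos(p[3]),0])*1,[0,0,1]]
  return base@Ro.from_euler('yx',[p[4],p[5]]).as_matrix(),np.array(p[:3])
def linedist(A,B,P):
  d=(B-A)/np.linalg.norm(B-A);w=P-A;return w[:,0]*d[1]-w[:,1]*d[0]
def f(p):
  M,o=pose(p);X=lambda x,y:o+M@[x,y,0]
  q=proj('wrist',[X(-.065,-.125),X(.065,-.125),X(-.065,.125),X(.065,.125),X(-.065,.02),X(.065,.02),X(0,-.115)],ci)
  # tray x now = -world x ; +world y end = tray -y
  # left edge in image = robot side(world -x)= tray +x
  e=np.r_[linedist(q[1],q[5],L),linedist(q[0],q[4],R),linedist(q[0],q[1],np.array([[300,9.3],[340,9.3],[380,9.3]]))*2,(q[6]-[392.0,30.5])*2]
  return np.r_[e,(p[5])*200]
p0=[.6,.076,.065,np.radians(3.94),0,0]
r=least_squares(f,p0,loss='soft_l1');p=r.x;print('pos',np.round(p[:3],4),'yaw,tilt y,x deg',np.round(np.degrees(p[3:]),2),'cost',r.cost,tp)
M,o=pose(p);print('holes top',o+M@[0,-.115,0],o+M@[0,.115,0],'tab',o+M@[.056,0,0])
E
```

```text
[[520.5, 20.0], [518.5, 30.0], [517.5, 40.0], [515.5, 50.0], [513.5, 60.0], [512.5, 70.0], [510.5, 80.0], [508.5, 90.0], [507.5, 100.0], [505.5, 110.0], [503.5, 120.0], [501.5, 130.0], [500.5, 140.0], [498.5, 150.0], [496.5, 160.0], [495.5, 170.0], [493.5, 180.0], [491.5, 190.0], [490.5, 200.0], [488.5, 210.0], [486.5, 220.0]]
[[263.5, 20.0], [263.5, 30.0], [263.5, 40.0], [263.5, 50.0], [263.5, 60.0], [263.5, 70.0], [263.5, 80.0], [263.5, 90.0], [263.5, 100.0], [264.5, 110.0], [264.5, 120.0], [264.5, 130.0], [264.5, 140.0], [264.5, 150.0], [264.5, 160.0], [264.5, 170.0], [264.5, 180.0], [265.5, 190.0], [265.5, 200.0], [265.5, 210.0], [270.5, 220.0]]
right fit [-1.69220779e-01  5.23949351e+02] 21
pos [0.6013 0.0758 0.0691] yaw,tilt y,x deg [ 4.01 -0.58 -0.05] cost 3.9003784637766863 [0.54453054 0.07144204 0.07710754]
holes top [0.59323525 0.19047999 0.06917254] [ 0.60930082 -0.03895816  0.06899078] tab [0.54540774 0.07184905 0.06965116]
```

apply_moves(motion=[0,0.4,0,0,0,0,0.4,0,0,0,0,0.3,0,0,0,0,0.3,0,0,0,0,0.3,0,0,0,0,0,0,0,0])

```text
time_s: 18.52
tool_pos: [0.5439, 0.0716, 0.059]
eef_rot: [[0.07, -0.001, 0.998], [-0.998, 0.0, 0.07], [-0.0, -1.0, -0.001]]
ft_force: [-0.7, -0.3, -3.5]
grip_width: 0.0117
```

```bash
python3 - <<'E'
from h import *
st();W=bot.capture('wrist');save('w9',np.hstack([cv2.resize(W[0:70,360:430],(390,390),interpolation=cv2.INTER_CUBIC),cv2.resize(W[0:300,240:540],(390,390))]))
E
```

```text
t18.52 pos [0.5439 0.0716 0.059 ] zyaw 4.0 w 0.0117 F [-0.7 -0.3 -3.5]
```

View pics/w9.png

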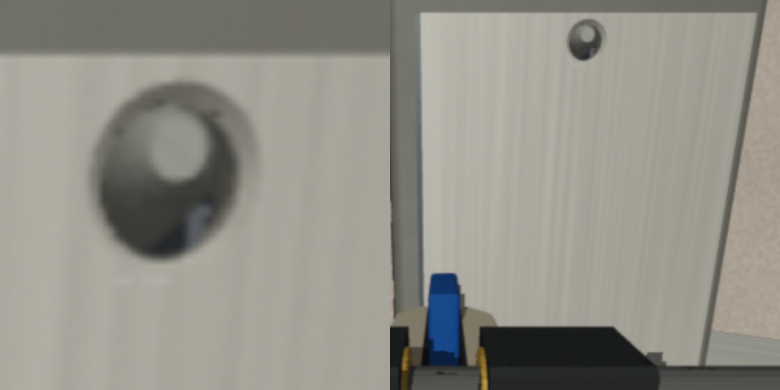

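apply_moves(motion=[0,0.2,0,0,0,0,0.15,0,0,0,0,0,0,0,0,0,0,0,0,0])

```text
time_s: 18.9
tool_pos: [0.544, 0.0717, 0.0562]
eef_rot: [[0.07, -0.001, 0.998], [-0.998, 0.0, 0.07], [-0.0, -1.0, -0.001]]
ft_force: [-2.7, 1.7, -3.8]
grip_width: 0.0118
```

```bash
python3 - <<'E'
from h import *
st()
E
```

```text
t18.90 pos [0.544  0.0717 0.0562] zyaw 4.0 w 0.0118 F [-2.7  1.7 -3.8]
```

Release, retreat, and check.

apply_moves(motion=[0,0.1,0,0,0,0,0,0,0,25,0,0,0,0,40,0,0,0,0,40,0,-2,0,0,40,0,-4,0,0,40,0,-4,0,0,40,0,-4,0,0,40,0,-3,0,0,40,0,0,0,0,40])

```text
time_s: 19.73
tool_pos: [0.5489, 0.0711, 0.2335]
eef_rot: [[0.07, 0.015, 0.997], [-0.998, -0.001, 0.07], [0.002, -1.0, 0.015]]
ft_force: [0.7, -0.2, 0.9]
grip_width: 0.0369
```

```bash
python3 - <<'E'
from h import *
st();W=bot.capture('wrist');save('w10',W);S=bot.capture('scene');save('s10',cv2.resize(S[150:320,180:440],None,fx=3,fy=3));save('top10',bot.capture('top'))
E
```

```text
t19.73 pos [0.5489 0.0711 0.2335] zyaw 4.0 w 0.0369 F [ 0.7 -0.2  0.9]
```

View pics/w10.png

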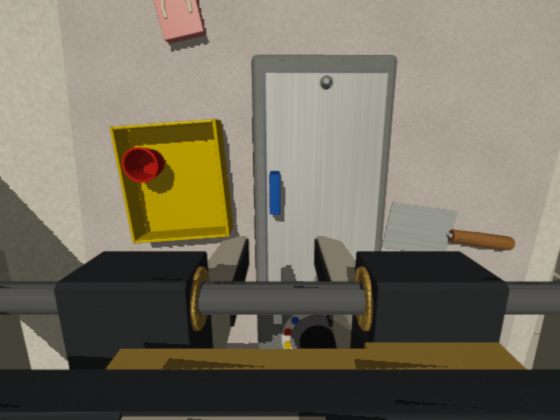

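View pics/s10.png

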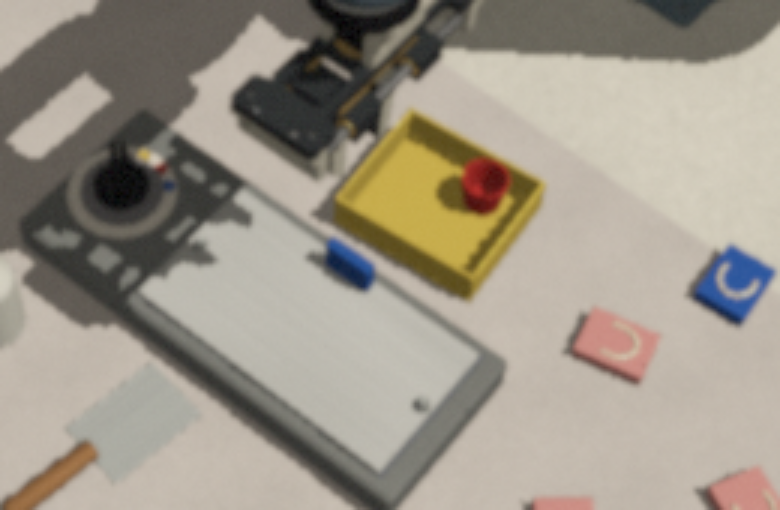

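```bash
python3 - <<'E'
from h import *
T=cv2.imread('pics/top10.png')[:,:,::-1];save('t10c',np.hstack([cv2.resize(T[140:230,180:280],(400,360),interpolation=cv2.INTER_CUBIC),cv2.resize(T[160:200,265:305],(360,360),interpolation=cv2.INTER_CUBIC)]))
goto((.60,.33,.25),90)
E
```

```text
t19.88 pos [0.5447 0.0713 0.2255] zyaw 4.0 w 0.0371 F [ 0.3 -0.  -0.1]
shift [-25.42  -2.45   7.32] turn -86.0 (or 94.0)
```

View pics/t10c.png

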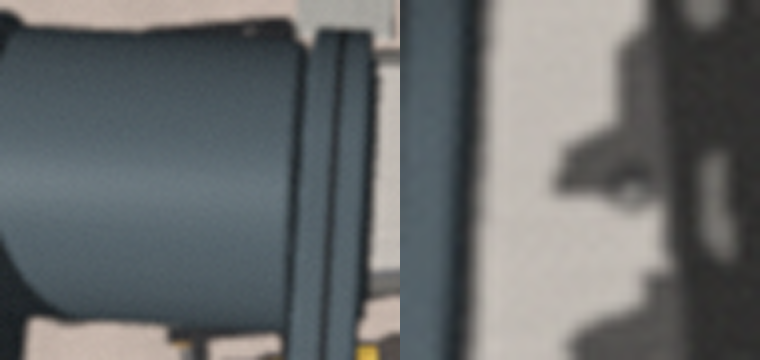

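apply_moves(motion=[-3.6,-0.35,1.05,0,80,-3.6,-0.35,1.05,0,80,-3.6,-0.35,1.05,0,80,-3.6,-0.35,1.05,0,80,-3.6,-0.35,1.05,0,80,-3.6,-0.35,1.05,0,80,-3.6,-0.35,1.05,0,80,0,0,0,-6.8,80,0,0,0,-7,80,0,0,0,-7,80,0,0,0,-7,80,0,0,0,-7,80])

```text
time_s: 20.88
tool_pos: [0.5995, 0.3279, 0.2469]
eef_rot: [[0.631, -0.004, 0.775], [-0.775, -0.002, 0.631], [-0.001, -1.0, -0.004]]
ft_force: [-1.0, -0.2, -0.4]
grip_width: 0.0742
```

apply_moves(motion=[0,0,0,-7,80,0,0,0,-7,80,0,0,0,-7,80,0,0,0,-7,80,0,0,0,-7,80,0,0,0,-7,80,0,0,0,-7,80,0,0,0,-2.2,80,0,0,0,0,80,0,0,0,0,80])

```text
time_s: 21.72
tool_pos: [0.5997, 0.3277, 0.2478]
eef_rot: [[1.0, -0.003, 0.002], [-0.002, -0.001, 1.0], [-0.003, -1.0, -0.001]]
ft_force: [-0.3, -0.3, 0.0]
grip_width: 0.074
```

```bash
python3 - <<'E'
from h import *
st();ci=bot.camera_info('wrist');W=bot.capture('wrist');save('w11',W);np.save('w11ci.npy',ci,allow_pickle=True)
for lo,hi in(((0,50,90),(8,150,255)),((172,50,90),(180,150,255))):
  for c in blobs(W,lo,hi,300):
    r=cv2.minAreaRect(c);b=cast('wrist',cv2.boxPoints(r),.016,ci);e1=b[1]-b[0];e2=b[2]-b[1]
    print(np.round(r[0],1),'C',np.round(b.mean(0),4),'L',np.round([np.linalg.norm(e1),np.linalg.norm(e2)],4),'ang',np.round([np.degrees(np.arctan2(e1[1],e1[0])),np.degrees(np.arctan2(e2[1],e2[0]))],1))
E
```

```text
t21.72 pos [0.5997 0.3277 0.2478] zyaw 89.9 w 0.0740 F [-0.3 -0.3  0. ]
[287.8 171.2] C [0.5834 0.3358 0.016 ] L [0.0458 0.0598] ang [134.4  45.7]
[363.7  74.8] C [0.4675 0.4263 0.016 ] L [0.0456 0.0596] ang [156.2  68.1]
[225.8  35. ] C [0.4242 0.2626 0.016 ] L [0.0599 0.0457] ang [105.6  18.2]
```

View pics/w11.png

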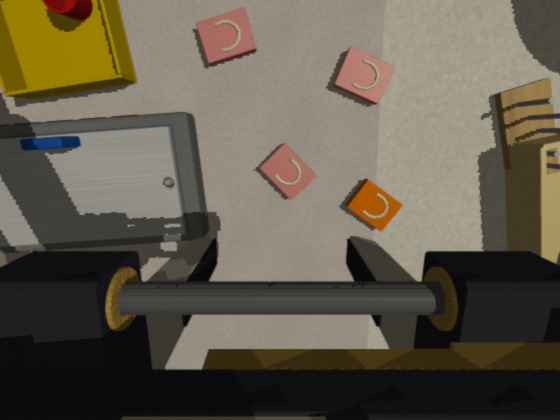

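apply_moves(motion=[-0.5,2,-0.27,0,80,0,2,0,6.3,80,0,2,0,6.3,80,0,2,0,6.3,80,0,2,0,6.3,80,0,2,0,6.3,80,0,2,0,6.3,80,0,2,0,6.4,80,0,2,0,0,80,0,2,0,0,80,0,0,0,0,80])

```text
time_s: 22.68
tool_pos: [0.592, 0.324, 0.0447]
eef_rot: [[0.716, -0.008, 0.698], [-0.698, -0.003, 0.716], [-0.004, -1.0, -0.008]]
ft_force: [-0.2, -0.1, -1.1]
grip_width: 0.0744
```

```bash
python3 - <<'E'
from h import *
goto((.5945,.325,.004),45.7);W=bot.capture('wrist');save('w12',W)
E
```

```text
t22.68 pos [0.592  0.324  0.0447] zyaw 45.7 w 0.0744 F [-0.2 -0.1 -1.1]
shift [0.13 4.07 0.28] turn 0.0 (or -180.0)
```

View pics/w12.png

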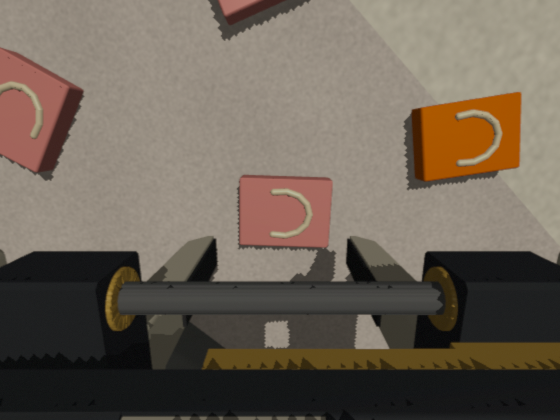

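apply_moves(motion=[0.1,2,0.1,0,80,0,1.8,0,0,80,0,0,0,0,80,0,0,0,0,80])

```text
time_s: 23.07
tool_pos: [0.5965, 0.3253, 0.0123]
eef_rot: [[0.717, -0.001, 0.697], [-0.697, -0.0, 0.717], [-0.0, -1.0, -0.001]]
ft_force: [-0.5, 0.3, 1.4]
grip_width: 0.0745
```

```bash
python3 - <<'E'
from h import *
goto((.5945,.325,.004),45.7)
E
```

```text
t23.07 pos [0.5965 0.3253 0.0123] zyaw 45.8 w 0.0745 F [-0.5  0.3  1.4]
shift [-0.12  0.83 -0.16] turn 0.1 (or -179.9)
```

apply_moves(motion=[-0.1,0.7,-0.15,0,80,0,0,0,0,80,0,0,0,0,80])

```text
time_s: 23.32
tool_pos: [0.5951, 0.3251, 0.0058]
eef_rot: [[0.717, 0.001, 0.697], [-0.697, 0.0, 0.717], [0.0, -1.0, 0.001]]
ft_force: [-0.1, 0.1, -0.4]
grip_width: 0.0745
```

apply_moves(motion=[0,0,0,0,40,0,0,0,0,40,0,0,0,0,40,0,0,0,0,40,0,0,0,0,40], squeeze=6)

```text
time_s: 23.73
tool_pos: [0.5952, 0.325, 0.0055]
eef_rot: [[0.717, 0.001, 0.697], [-0.697, 0.0, 0.717], [0.0, -1.0, 0.001]]
ft_force: [-0.2, -0.3, 3.2]
grip_width: 0.0602
```

```bash
python3 - <<'E'
from h import *
goto((.5945,.325,.004),45.7)
E
```

```text
t23.73 pos [0.5952 0.325  0.0055] zyaw 45.8 w 0.0602 F [-0.2 -0.3  3.2]
shift [-0.05  0.15 -0.05] turn 0.1 (or -179.9)
```

apply_moves(motion=[-0.42,-0.96,0,0,40,-0.65,-0.82,0,0,40,-0.84,-0.62,0,0,40,0,0,0,0,40])

```text
time_s: 24.07
tool_pos: [0.5807, 0.3403, 0.0312]
eef_rot: [[0.718, 0.002, 0.696], [-0.696, 0.002, 0.718], [0.0, -1.0, 0.003]]
ft_force: [0.8, 0.6, 0.2]
grip_width: 0.06
```

```bash
python3 - <<'E'
from h import *
st();W=bot.capture('wrist');S=bot.capture('scene');save('w13',np.hstack([cv2.resize(W[100:340,120:440],(400,300)),cv2.resize(S[280:400,300:460],(400,300))]))
E
```

```text
t24.07 pos [0.5807 0.3403 0.0312] zyaw 45.9 w 0.0600 F [0.8 0.6 0.2]
```

View pics/w13.png

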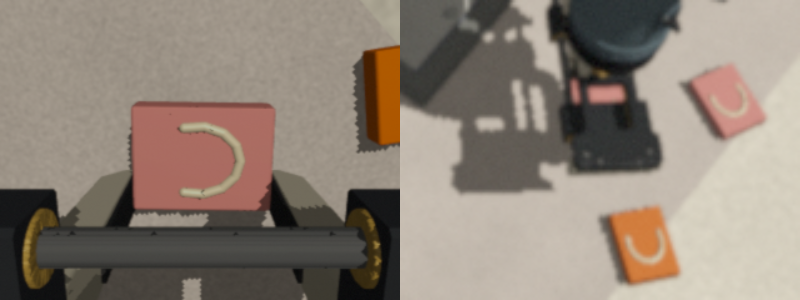

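apply_moves(motion=[0,-2,0,0,40,0,-3,0,0,40,0,-3,0,-6,40,0,-3,0,-6,40,0,0,0,-6,40,0,0,0,-6,40,0,0,0,-6,40,0,0,0,-6,40,0,0,0,-6,40,0,0,0,-6,40,0,0,0,0,40])

```text
time_s: 25.08
tool_pos: [0.581, 0.338, 0.1384]
eef_rot: [[0.998, -0.001, -0.07], [0.07, -0.0, 0.998], [-0.001, -1.0, -0.0]]
ft_force: [0.2, 0.4, -0.8]
grip_width: 0.0598
```

```bash
cat >> h.py <<'E'
seat=np.array([.6005,.076]);ang=np.radians(3.94);ux=np.array([np.cos(ang),np.sin(ang)]);uy=np.array([-np.sin(ang),np.cos(ang)])
def U(x,y): return seat+x*ux+y*uy
E
python3 - <<'E'
from h import *
W=bot.capture('wrist');save('w14',W[100:400]);p=U(.105,.07);print(p);goto((*p,.14),93.94)
E
```

```text
[0.70044201 0.1530493 ]
t25.13 pos [0.581  0.3381 0.1385] zyaw 93.7 w 0.0597 F [-0.  -0.3 -0.9]
shift [ 10.73  -0.15 -19.23] turn -0.3 (or 179.7)
```

View pics/w14.png

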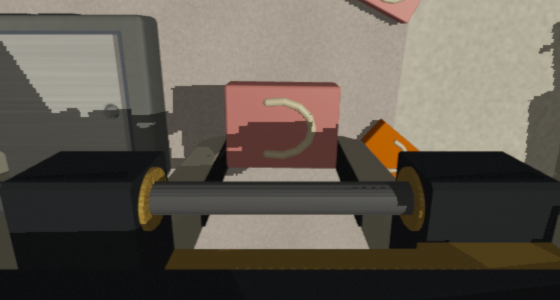

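apply_moves(motion=[1.79,0,-3.2,-0.3,40,1.79,0,-3.2,0,40,1.79,0,-3.2,0,40,1.79,0,-3.2,0,40,1.79,0,-3.2,0,40,1.79,0,-3.2,0,40,0,2.8,0,0,40,0,2.8,0,0,40,0,2.7,0,0,40,0,0,0,0,40,0,0,0,0,40])

```text
time_s: 26.05
tool_pos: [0.7005, 0.1541, 0.0541]
eef_rot: [[0.998, -0.004, -0.069], [0.069, -0.0, 0.998], [-0.004, -1.0, -0.0]]
ft_force: [0.3, 1.0, -0.2]
grip_width: 0.0602
```

```bash
python3 - <<'E'
from h import *
goto((*U(.105,.07),.0455),93.94);W=bot.capture('wrist');S=bot.capture('scene');save('w15',np.hstack([cv2.resize(W,(400,300)),cv2.resize(S[210:330,220:380],(400,300))]))
E
```

```text
t26.05 pos [0.7005 0.1541 0.0541] zyaw 94.0 w 0.0602 F [ 0.3  1.  -0.2]
shift [-0.01  0.86 -0.1 ] turn 0.0 (or -180.0)
```

View pics/w15.png

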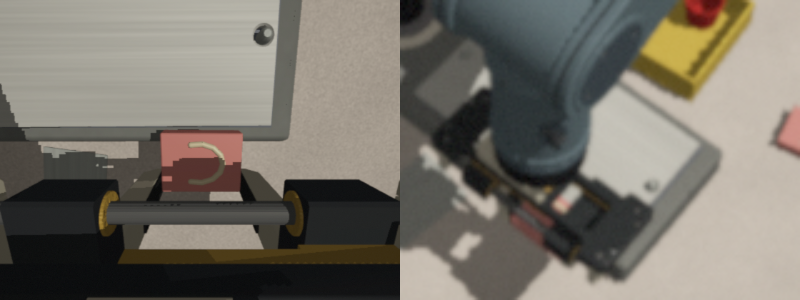

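apply_moves(motion=[0,0.86,0,0,40,0,0.64,0,0,40,0,0.63,0,0,40,0,0.78,0,0,40,0,0,0,0,40])

```text
time_s: 26.57
tool_pos: [0.7013, 0.1544, 0.0252]
eef_rot: [[0.997, -0.001, -0.071], [0.071, 0.0, 0.997], [-0.001, -1.0, 0.0]]
ft_force: [0.5, 0.1, -0.5]
grip_width: 0.0601
```

```bash
python3 - <<'E'
from h import *
st();W=bot.capture('wrist');save('w16',W)
E
```

```text
t26.57 pos [0.7013 0.1544 0.0252] zyaw 94.1 w 0.0601 F [ 0.5  0.1 -0.5]
```

View pics/w16.png

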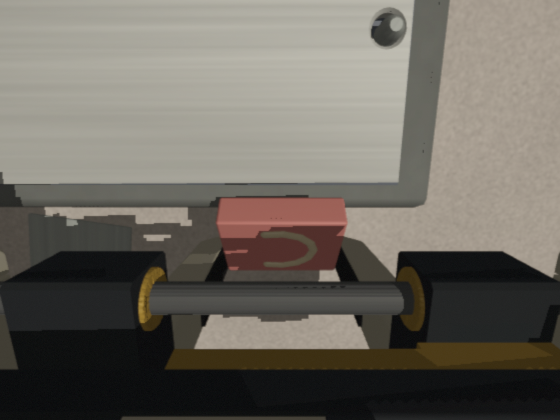

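apply_moves(motion=[-0.4,0.45,0,0,40,-0.3,0.3,0,0,40,-0.3,0,0,0,40,-0.2,0,0,0,40,-0.1,0,0,0,40,0,0,0,0,40,0,0,0,0,40])

```text
time_s: 27.2
tool_pos: [0.6903, 0.1534, 0.0203]
eef_rot: [[0.997, 0.004, -0.071], [0.071, 0.0, 0.997], [0.004, -1.0, -0.0]]
ft_force: [5.6, 1.9, 0.5]
grip_width: 0.0599
```

```bash
python3 - <<'E'
from h import *
st();W=bot.capture('wrist');save('w17',W)
E
```

```text
t27.20 pos [0.6903 0.1534 0.0203] zyaw 94.1 w 0.0599 F [5.6 1.9 0.5]
```

View pics/w17.png

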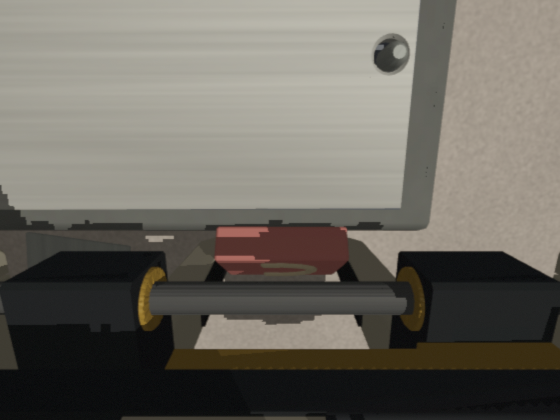

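apply_moves(motion=[0,0.4,0,0,40,-0.1,0.4,0,0,40,-0.1,0.3,0,0,40,-0.1,0,0,0,40,0,0,0,0,40,0,0,0,0,40])

```text
time_s: 27.75
tool_pos: [0.6859, 0.1531, 0.0076]
eef_rot: [[0.997, -0.0, -0.071], [0.071, -0.0, 0.997], [-0.0, -1.0, -0.0]]
ft_force: [4.7, 0.2, -0.2]
grip_width: 0.0601
```

```bash
python3 - <<'E'
from h import *
st();W=bot.capture('wrist');save('w18',W)
E
```

```text
t27.75 pos [0.6859 0.1531 0.0076] zyaw 94.1 w 0.0601 F [ 4.7  0.2 -0.2]
```

View pics/w18.png

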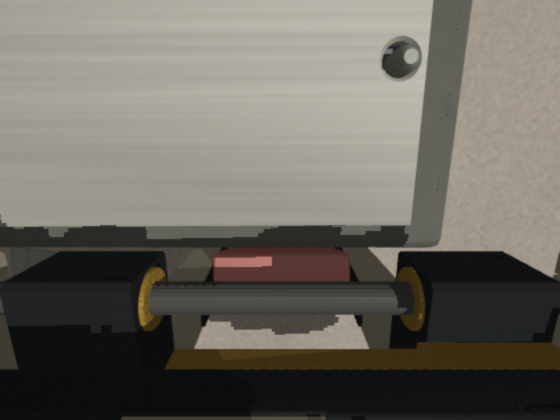

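apply_moves(motion=[-0.15,0,0,0,40,0,0,0,0,40,0.6,-0.6,0,0,40,0.6,-2,0,0,40,0,-4,0,0,40,0,-4,0,0,40,0,0,0,0,40])

```text
time_s: 28.38
tool_pos: [0.6999, 0.1543, 0.1233]
eef_rot: [[0.997, 0.011, -0.072], [0.072, 0.001, 0.997], [0.011, -1.0, -0.0]]
ft_force: [1.0, -0.5, 1.8]
grip_width: 0.0601
```

```bash
python3 - <<'E'
from h import *
goto((*U(.03,-.06),.1),93.94);goto((*U(.03,.06),.1),93.94);W=bot.capture('wrist');S=bot.capture('scene');save('w19',np.hstack([cv2.resize(W,(400,300)),cv2.resize(S[190:310,220:380],(400,300))]))
E
```

```text
t28.38 pos [0.6999 0.1543 0.1233] zyaw 94.1 w 0.0601 F [ 1.  -0.5  1.8]
shift [ -7.52   2.25 -13.11] turn 0.2 (or -179.8)
t28.38 pos [0.6999 0.1543 0.1233] zyaw 94.1 w 0.0601 F [ 1.  -0.5  1.8]
shift [-7.49  2.25 -1.11] turn 0.2 (or -179.8)
```

View pics/w19.png

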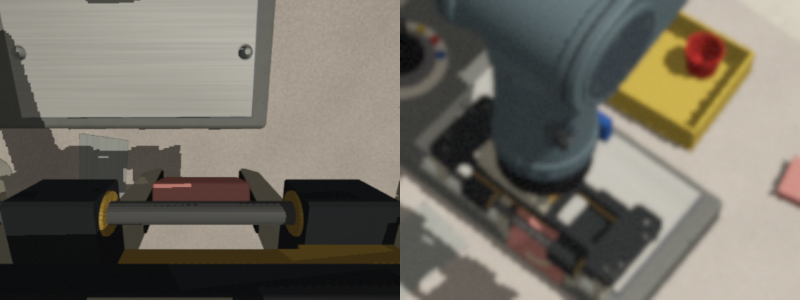

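apply_moves(motion=[-1.88,0,-3.28,0,40,-1.88,0,-3.28,0,40,-1.88,0,-3.28,0,40,-1.88,0,-3.28,0,40,0,2,0,0,40,0,2,0,0,40,0,1.5,0,0,40,0,0.5,0,0,40,0,0,0,0,40,0,0,0,0,40])

```text
time_s: 29.32
tool_pos: [0.6299, 0.018, 0.0535]
eef_rot: [[0.997, -0.003, -0.072], [0.072, 0.001, 0.997], [-0.002, -1.0, 0.001]]
ft_force: [0.5, 0.1, -0.3]
grip_width: 0.0599
```

```bash
python3 - <<'E'
from h import *
goto((*U(.03,-.06),.053),93.94)
E
```

```text
t29.32 pos [0.6299 0.018  0.0535] zyaw 94.1 w 0.0599 F [ 0.5  0.1 -0.3]
shift [ 0.47  0.05 -0.02] turn 0.2 (or -179.8)
```

apply_moves(motion=[0,0.1,0,0,40,0,0.1,0,0,40,0,0,0,0,40])

```text
time_s: 29.57
tool_pos: [0.6309, 0.018, 0.0527]
eef_rot: [[0.997, 0.001, -0.072], [0.072, -0.0, 0.997], [0.001, -1.0, -0.0]]
ft_force: [0.1, -0.2, -1.3]
grip_width: 0.0597
```

```bash
python3 - <<'E'
from h import *
st();W=bot.capture('wrist');S=bot.capture('scene');save('w20',np.hstack([cv2.resize(W,(400,300)),cv2.resize(S[190:310,200:360],(400,300))]))
E
```

```text
t29.57 pos [0.6309 0.018  0.0527] zyaw 94.1 w 0.0597 F [ 0.1 -0.2 -1.3]
```

View pics/w20.png

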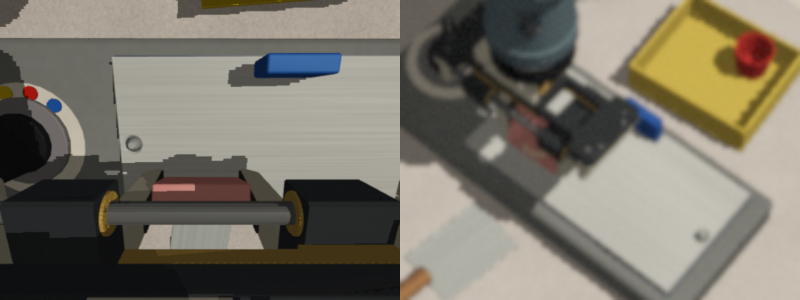

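apply_moves(motion=[0,0.1,0,0,40,0,0.1,0,0,40,0,0.05,0,0,40,0,0,0,0,40])

```text
time_s: 30.0
tool_pos: [0.6308, 0.0177, 0.0501]
eef_rot: [[0.997, 0.0, -0.071], [0.071, 0.0, 0.997], [0.0, -1.0, -0.0]]
ft_force: [-0.6, -0.3, 1.7]
grip_width: 0.06
```

```bash
python3 - <<'E'
from h import *
st()
E
```

```text
t30.00 pos [0.6308 0.0177 0.0501] zyaw 94.1 w 0.0600 F [-0.6 -0.3  1.7]
```

apply_moves(motion=[0,0.05,0,0,62,0,0,0,0,66,0,0,0,0,70,0,0,0,0,74,0,0,0,0,76,0,0,0,0,76,0,-1,0,0,76,0,-2,0,0,76,0,-3,0,0,76,0,-4,0,0,76,0,-4,0,0,76,0,-3,0,0,76])

```text
time_s: 31.0
tool_pos: [0.6314, 0.0176, 0.2238]
eef_rot: [[0.997, 0.004, -0.071], [0.071, -0.001, 0.997], [0.004, -1.0, -0.001]]
ft_force: [0.3, -0.4, 0.5]
grip_width: 0.0709
```

```bash
python3 - <<'E'
from h import *
st();W=bot.capture('wrist');S=bot.capture('scene');save('w21',np.hstack([cv2.resize(W,(400,300)),cv2.resize(S[190:310,200:360],(400,300))]))
E
```

```text
t31.00 pos [0.6314 0.0176 0.2238] zyaw 94.1 w 0.0709 F [ 0.3 -0.4  0.5]
```

View pics/w21.png

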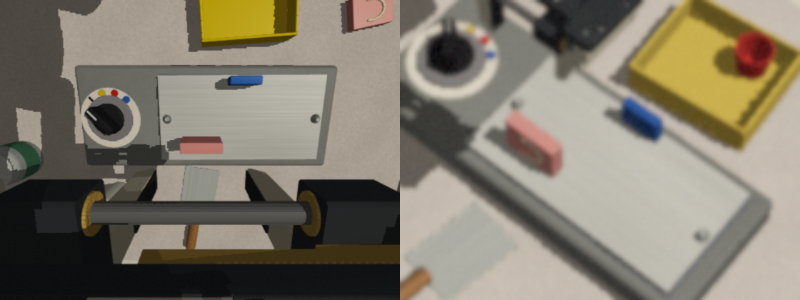

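```bash
python3 - <<'E'
from h import *
goto((.52,.29,.2238),105.6)
E
```

```text
t31.10 pos [0.6341 0.0173 0.2274] zyaw 94.1 w 0.0704 F [1.  0.5 0.5]
shift [-9.43  0.16 28.02] turn -11.5 (or 168.5)
```

apply_moves(motion=[-1.18,0,3.5,0,80,-1.18,0,3.5,0,80,-1.18,0,3.5,0,80,-1.18,0,3.5,0,80,-1.18,0,3.5,0,80,-1.18,0,3.5,0,80,-1.18,0,3.5,0,80,-1.18,0,3.5,0,80,0,0,0,-5.8,80,0,0,0,-5.7,80,0,0,0,0,80,0,0,0,0,80])

```text
time_s: 32.1
tool_pos: [0.5162, 0.2903, 0.2191]
eef_rot: [[0.964, -0.001, -0.266], [0.266, -0.0, 0.964], [-0.001, -1.0, -0.0]]
ft_force: [0.1, 0.3, 1.0]
grip_width: 0.0743
```

```bash
cat >> h.py <<'E'
def pinks(tag):
  st();ci=bot.camera_info('wrist');W=bot.capture('wrist');save(tag,W)
  for lo,hi in(((0,50,80),(8,150,255)),((172,50,80),(180,150,255))):
    for c in blobs(W,lo,hi,300):
      r=cv2.minAreaRect(c);b=cast('wrist',cv2.boxPoints(r),.016,ci);e1=b[1]-b[0];e2=b[2]-b[1]
      print(np.round(r[0],1),'C',np.round(b.mean(0),4),'L',np.round([np.linalg.norm(e1),np.linalg.norm(e2)],4),'ang',np.round([np.degrees(np.arctan2(e1[1],e1[0])),np.degrees(np.arctan2(e2[1],e2[0]))],1))
E
python3 - <<'E'
from h import *
pinks('w22')
E
```

```text
t32.10 pos [0.5162 0.2903 0.2191] zyaw 105.4 w 0.0743 F [0.1 0.3 1. ]
[400.3 178.3] C [0.4673 0.425  0.016 ] L [0.0463 0.0619] ang [156.8  66.9]
[279.5 104. ] C [0.4243 0.2622 0.016 ] L [0.0593 0.0454] ang [105.5  16.6]
```

View pics/w22.png

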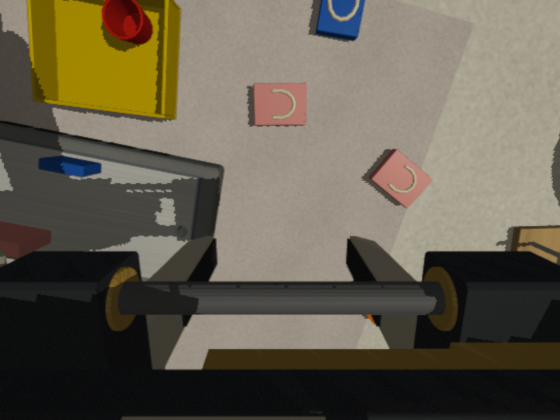

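apply_moves(motion=[-2,2,-0.1,0,80,-2,2,-0.1,0,80,-2,2,0,0,80,-2.06,2,0,0,80,0,2.5,0,0,80,0,2.5,0,0,80,0,2.5,0,0,80,0,2.4,0,0,80,0,2,0,0,80,0,0,0,0,80,0,0,0,0,80])

```text
time_s: 33.07
tool_pos: [0.439, 0.2659, 0.0197]
eef_rot: [[0.964, -0.003, -0.266], [0.266, -0.001, 0.964], [-0.003, -1.0, -0.0]]
ft_force: [0.8, 0.4, 0.7]
grip_width: 0.0746
```

```bash
python3 - <<'E'
from h import *
goto((.4392,.2663,.005),105.5)
E
```

```text
t33.07 pos [0.439  0.2659 0.0197] zyaw 105.4 w 0.0746 F [0.8 0.4 0.7]
shift [0.04 1.47 0.04] turn -0.1 (or 179.9)
```

apply_moves(motion=[0,0.8,0,0,80,0,0.65,0,0,80,0,0,0,0,80,0,0,0,0,40,0,0,0,0,40,0,0,0,0,40,0,0,0,0,40,0,0,0,0,40])

```text
time_s: 33.73
tool_pos: [0.4399, 0.2668, 0.0064]
eef_rot: [[0.963, 0.001, -0.269], [0.269, 0.0, 0.963], [0.001, -1.0, 0.0]]
ft_force: [-0.6, 0.4, 2.3]
grip_width: 0.0601
```

```bash
python3 - <<'E'
from h import *
st()
E
```

```text
t33.73 pos [0.4399 0.2668 0.0064] zyaw 105.6 w 0.0601 F [-0.6  0.4  2.3]
```

apply_moves(motion=[0,-2,0,0,40,0,-3.5,0,0,40,0,-3.5,0,0,40,0,-3.5,0,0,40,3.15,0,-2.57,0,40,3.15,0,-2.57,0,40,3.15,0,-2.57,0,40,3.15,0,-2.57,0,40,3.15,0,-2.57,0,40,3.15,0,-2.57,0,40,3.15,0,-2.57,0,40])

```text
time_s: 34.65
tool_pos: [0.7016, 0.1516, 0.1306]
eef_rot: [[0.963, -0.0, -0.269], [0.269, -0.0, 0.963], [-0.0, -1.0, 0.0]]
ft_force: [0.9, 0.8, 0.5]
grip_width: 0.06
```

apply_moves(motion=[0,0,0,6,40,0,0,0,5.7,40,0,2.5,0,0,40,0,2.5,0,0,40,0,2,0,0,40,0,0,0,0,40,0,0,0,0,40])

```text
time_s: 35.23
tool_pos: [0.6991, 0.1526, 0.0594]
eef_rot: [[0.998, -0.004, -0.068], [0.068, -0.0, 0.998], [-0.004, -1.0, -0.0]]
ft_force: [0.8, 0.8, -1.1]
grip_width: 0.0602
```

```bash
python3 - <<'E'
from h import *
goto((*U(.105,.07),.0545),93.94);W=bot.capture('wrist');save('w23',W)
E
```

```text
t35.23 pos [0.6991 0.1526 0.0594] zyaw 93.9 w 0.0602 F [ 0.8  0.8 -1.1]
shift [0.14 0.49 0.04] turn -0.0 (or 180.0)
```

View pics/w23.png

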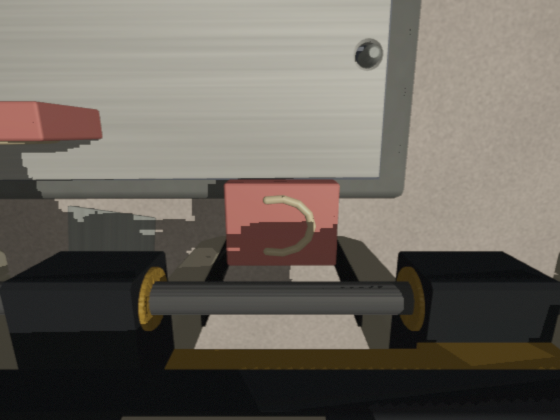

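apply_moves(motion=[0.1,1.3,0,0,40,0,0.7,0,0,40,0,0.7,0,0,40,0,0.75,0,0,40,-0.4,0.45,0,0,40,-0.3,0.3,0,0,40,-0.3,0,0,0,40,-0.2,0,0,0,40,-0.1,0.4,0,0,40,-0.1,0.4,0,0,40,-0.1,0.3,0,0,40,-0.1,0,0,0,40])

```text
time_s: 36.28
tool_pos: [0.6854, 0.1516, 0.0074]
eef_rot: [[0.998, 0.001, -0.068], [0.068, 0.0, 0.998], [0.001, -1.0, -0.0]]
ft_force: [6.9, 1.2, -1.4]
grip_width: 0.0604
```

apply_moves(motion=[-0.15,0,0,0,40,0,0,0,0,40,0,0,0,0,40])

```text
time_s: 36.53
tool_pos: [0.6844, 0.1515, 0.0074]
eef_rot: [[0.998, 0.001, -0.068], [0.068, 0.0, 0.998], [0.001, -1.0, 0.0]]
ft_force: [5.5, 0.2, -1.0]
grip_width: 0.0596
```

```bash
python3 - <<'E'
from h import *
st();W=bot.capture('wrist');save('w24',W[150:350])
E
```

```text
t36.53 pos [0.6844 0.1515 0.0074] zyaw 93.9 w 0.0596 F [ 5.5  0.2 -1. ]
```

View pics/w24.png

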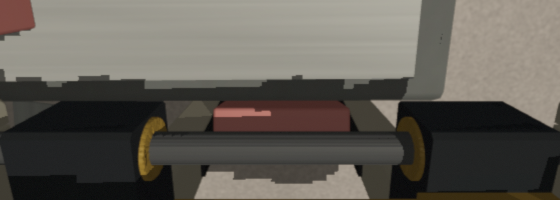

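apply_moves(motion=[0.6,-0.6,0,0,40,0.6,-2,0,0,40,0,-4,0,0,40,0,-4,0,0,40,-2.3,0,-0.3,0,40,-2.3,0,-0.3,0,40,-2.4,0,-0.3,0,40,0,0,0,0,40,0,2.5,0,0,40,0,2.5,0,0,40,0,1,0,0,40,0,0,0,0,40])

```text
time_s: 37.58
tool_pos: [0.6242, 0.1385, 0.0508]
eef_rot: [[0.998, -0.007, -0.068], [0.068, -0.0, 0.998], [-0.007, -1.0, 0.0]]
ft_force: [-0.7, -0.7, -0.3]
grip_width: 0.0597
```

```bash
python3 - <<'E'
from h import *
goto((*U(.03,.06),.05),93.94)
E
```

```text
t37.58 pos [0.6242 0.1385 0.0508] zyaw 93.9 w 0.0597 F [-0.7 -0.7 -0.3]
shift [ 0.21  0.08 -0.08] turn -0.0 (or 180.0)
```

apply_moves(motion=[0,0,0,0,40,0,0,0,0,40])

```text
time_s: 37.75
tool_pos: [0.6272, 0.1387, 0.0547]
eef_rot: [[0.998, 0.001, -0.068], [0.068, 0.0, 0.998], [0.001, -1.0, -0.0]]
ft_force: [-0.2, 1.0, -0.4]
grip_width: 0.0601
```

Down to .050 and release as before.

apply_moves(motion=[0,0.2,0,0,40,0,0.15,0,0,40,0,0.12,0,0,40,0,0,0,0,40,0,0,0,0,40])

```text
time_s: 38.17
tool_pos: [0.6266, 0.1387, 0.0494]
eef_rot: [[0.998, 0.0, -0.068], [0.068, 0.0, 0.998], [0.0, -1.0, 0.0]]
ft_force: [0.7, 0.9, -0.2]
grip_width: 0.0598
```

apply_moves(motion=[0,0.03,0,0,62,0,0,0,0,66,0,0,0,0,70,0,0,0,0,74,0,0,0,0,76,0,0,0,0,76,0,-1,0,0,76,0,-2,0,0,76,0,-3,0,0,76,0,-4,0,0,76,0,-4,0,0,76,0,-3,0,0,76])

```text
time_s: 39.17
tool_pos: [0.6272, 0.1387, 0.2234]
eef_rot: [[0.998, 0.004, -0.068], [0.068, 0.0, 0.998], [0.004, -1.0, -0.0]]
ft_force: [0.1, 0.6, -0.3]
grip_width: 0.0708
```

```bash
python3 - <<'E'
from h import *
W=bot.capture('wrist');S=bot.capture('scene');save('w25',np.hstack([cv2.resize(W,(400,300)),cv2.resize(S[190:310,200:360],(400,300))]))
goto((.55,.39,.2238),67.5)
E
```

```text
t39.27 pos [0.6299 0.1389 0.227 ] zyaw 93.9 w 0.0706 F [ 0.1 -0.7  1.2]
shift [-6.26  0.23 25.6 ] turn 26.4 (or -153.6)
```

View pics/w25.png

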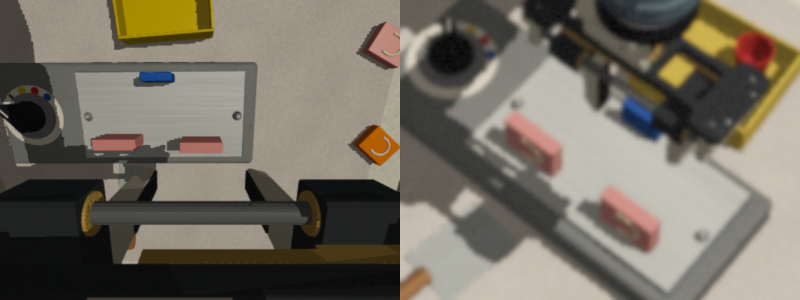

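apply_moves(motion=[-0.9,0,3.66,0,80,-0.9,0,3.66,0,80,-0.9,0,3.66,0,80,-0.9,0,3.66,0,80,-0.9,0,3.66,0,80,-0.9,0,3.66,0,80,-0.9,0,3.66,0,80,0,0,0,6.6,80,0,0,0,6.6,80,0,0,0,6.6,80,0,0,0,6.6,80])

```text
time_s: 40.18
tool_pos: [0.5455, 0.3903, 0.2183]
eef_rot: [[0.922, -0.001, 0.387], [-0.387, -0.001, 0.922], [-0.001, -1.0, -0.001]]
ft_force: [-0.3, 0.2, -0.3]
grip_width: 0.0746
```

apply_moves(motion=[0,0,0,0,80,0,0,0,0,80])

```text
time_s: 40.35
tool_pos: [0.5459, 0.3898, 0.2185]
eef_rot: [[0.925, -0.001, 0.379], [-0.379, -0.0, 0.925], [-0.001, -1.0, -0.001]]
ft_force: [-0.3, -0.0, -0.0]
grip_width: 0.0744
```

```bash
python3 - <<'E'
from h import *
pinks('w26')
E
```

```text
t40.35 pos [0.5459 0.3898 0.2185] zyaw 67.7 w 0.0744 F [-0.3 -0.  -0. ]
[285.5 112.5] C [0.4676 0.4271 0.016 ] L [0.0596 0.0448] ang [ 67.8 -20.9]
```

View pics/w26.png

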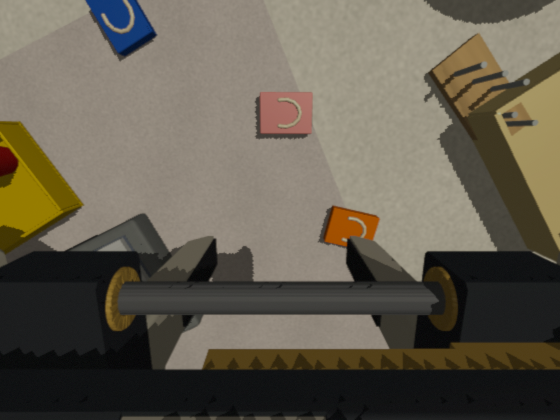

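apply_moves(motion=[-1.8,2,0.1,0,80,-1.8,2,0.1,0,80,-1.8,2,0.1,0,80,-1.7,2,0.18,0,80,0,2.5,0,0,80,0,2.5,0,0,80,0,2.5,0,0,80,0,2.35,0,0,80,0,2,0,0,80,0,0,0,0,80,0,0,0,0,80])

```text
time_s: 41.32
tool_pos: [0.4818, 0.4209, 0.0194]
eef_rot: [[0.924, -0.002, 0.381], [-0.381, -0.001, 0.924], [-0.002, -1.0, -0.002]]
ft_force: [-0.9, -0.6, 1.0]
grip_width: 0.0747
```

```bash
python3 - <<'E'
from h import *
goto((.4819,.4212,.0055),67.8)
E
```

```text
t41.32 pos [0.4818 0.4209 0.0194] zyaw 67.6 w 0.0747 F [-0.9 -0.6  1. ]
shift [0.   1.39 0.03] turn -0.2 (or 179.8)
```

apply_moves(motion=[0,0.8,0,0,80,0,0.63,0,0,80,0,0,0,0,80,0,0,0,0,40,0,0,0,0,40,0,0,0,0,40,0,0,0,0,40,0,0,0,0,40])

```text
time_s: 41.98
tool_pos: [0.4829, 0.4218, 0.0067]
eef_rot: [[0.924, 0.001, 0.383], [-0.383, 0.001, 0.924], [0.001, -1.0, 0.001]]
ft_force: [-0.4, -0.2, 2.7]
grip_width: 0.0602
```

apply_moves(motion=[0,-2,0,0,40,0,-3.5,0,0,40,0,-3.5,0,0,40,0,-3.5,0,0,40,0,0,0,-6.5,40,0,0,0,-6.5,40,0,0,0,-6.5,40,0,0,0,-6.6,40,0,0,0,0,40,0,0,0,0,40])

```text
time_s: 42.82
tool_pos: [0.4824, 0.4215, 0.131]
eef_rot: [[0.998, -0.0, -0.059], [0.059, -0.0, 0.998], [-0.0, -1.0, -0.0]]
ft_force: [0.5, 0.2, -1.5]
grip_width: 0.06
```

```bash
python3 - <<'E'
from h import *
goto((*U(.105,.07),.132),93.94)
E
```

```text
t42.82 pos [0.4824 0.4215 0.131 ] zyaw 93.4 w 0.0600 F [ 0.5  0.2 -1.5]
shift [ 20.18  -0.11 -28.09] turn -0.5 (or 179.5)
```

apply_moves(motion=[2.24,0,-3.12,0,40,2.24,0,-3.12,0,40,2.24,0,-3.12,0,40,2.24,0,-3.12,0,40,2.24,0,-3.12,0,40,2.24,0,-3.12,0,40,2.24,0,-3.12,0,40,2.24,0,-3.12,0,40,2.24,0,-3.12,0,40,0,0,0,-0.5,40,0,0,0,0,40])

```text
time_s: 43.73
tool_pos: [0.7024, 0.1514, 0.1302]
eef_rot: [[0.998, -0.001, -0.065], [0.065, -0.0, 0.998], [-0.001, -1.0, -0.0]]
ft_force: [0.6, 0.2, -1.3]
grip_width: 0.0601
```

apply_moves(motion=[0,2.5,0,0,40,0,2.5,0,0,40,0,2,0,0,40,0,0,0,0,40,0,0,0,0,40])

```text
time_s: 44.15
tool_pos: [0.6996, 0.1552, 0.0599]
eef_rot: [[0.997, -0.004, -0.071], [0.071, 0.0, 0.997], [-0.004, -1.0, 0.0]]
ft_force: [0.3, 0.2, -0.1]
grip_width: 0.0598
```

```bash
python3 - <<'E'
from h import *
goto((*U(.105,.07),.0594),93.94);W=bot.capture('wrist');save('w27',W)
E
```

```text
t44.15 pos [0.6996 0.1552 0.0599] zyaw 94.1 w 0.0598 F [ 0.3  0.2 -0.1]
shift [ 0.07  0.05 -0.22] turn 0.1 (or -179.9)
```

View pics/w27.png

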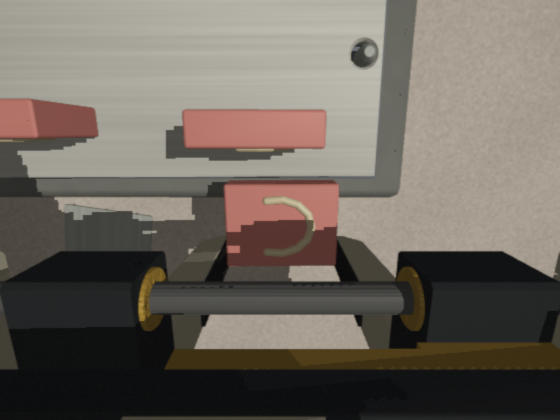

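apply_moves(motion=[0.07,1.3,0,0,40,0,0.7,0,0,40,0,0.7,0,0,40,0,0.75,0,0,40,-0.4,0.45,0,0,40,-0.3,0.3,0,0,40,-0.3,0,0,0,40,-0.2,0,0,0,40,-0.1,0.4,0,0,40,-0.1,0.4,0,0,40,-0.1,0.3,0,0,40,-0.1,0,0,0,40])

```text
time_s: 45.2
tool_pos: [0.6862, 0.1527, 0.0075]
eef_rot: [[0.997, 0.0, -0.071], [0.071, -0.0, 0.997], [0.0, -1.0, -0.0]]
ft_force: [6.7, 1.0, -1.8]
grip_width: 0.0602
```

apply_moves(motion=[-0.15,0,0,0,40,0,0,0,0,40,0,0,0,0,40])

```text
time_s: 45.45
tool_pos: [0.6851, 0.1526, 0.0075]
eef_rot: [[0.997, 0.001, -0.071], [0.071, -0.0, 0.997], [0.001, -1.0, -0.0]]
ft_force: [5.4, 0.4, -2.1]
grip_width: 0.0601
```

```bash
python3 - <<'E'
from h import *
st();W=bot.capture('wrist');save('w28',W)
E
```

```text
t45.45 pos [0.6851 0.1526 0.0075] zyaw 94.1 w 0.0601 F [ 5.4  0.4 -2.1]
```

View pics/w28.png

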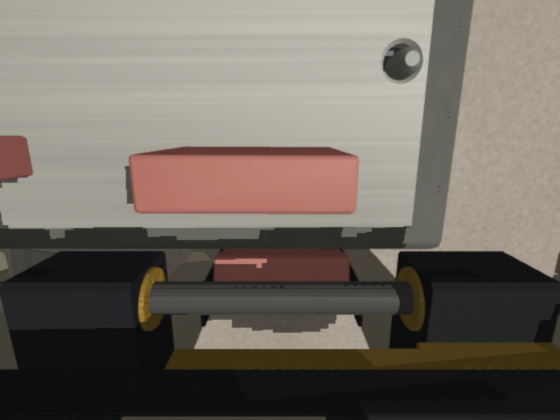

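apply_moves(motion=[0.6,-0.6,0,0,40,0.6,-2,0,0,40,0,-4,0,0,40,0,-4,0,0,40,0,-2,0,0,40,0,0,0,0,40,0,0,0,0,40])

```text
time_s: 46.08
tool_pos: [0.6963, 0.1537, 0.1352]
eef_rot: [[0.997, 0.0, -0.072], [0.072, -0.0, 0.997], [0.0, -1.0, -0.0]]
ft_force: [0.2, 0.0, -1.6]
grip_width: 0.0596
```

```bash
python3 - <<'E'
from h import *
goto((*U(-.018,0),.05),93.94)
E
```

```text
t46.08 pos [0.6963 0.1537 0.1352] zyaw 94.1 w 0.0596 F [ 0.2  0.  -1.6]
shift [-11.92   8.51  -7.06] turn 0.2 (or -179.8)
```

apply_moves(motion=[-3,0,-1.76,0,40,-3,0,-1.76,0,40,-3,0,-1.77,0,40,-2.9,0,-1.77,0,40,0,0,0,0,40,0,2.5,0,0,40,0,2.5,0,0,40,0,2,0,0,40,0,1,0,0,40,0,0,0,0,40,0,0,0,0,40,0,0,0,0,40])

```text
time_s: 47.08
tool_pos: [0.5831, 0.0748, 0.0543]
eef_rot: [[0.997, -0.0, -0.072], [0.072, -0.0, 0.997], [-0.0, -1.0, 0.0]]
ft_force: [0.2, -0.1, -0.3]
grip_width: 0.0601
```

```bash
python3 - <<'E'
from h import *
goto((*U(-.018,0),.0495),93.94);W=bot.capture('wrist');save('w29',W)
E
```

```text
t47.08 pos [0.5831 0.0748 0.0543] zyaw 94.1 w 0.0601 F [ 0.2 -0.1 -0.3]
shift [-0.06  0.48  0.  ] turn 0.2 (or -179.8)
```

View pics/w29.png

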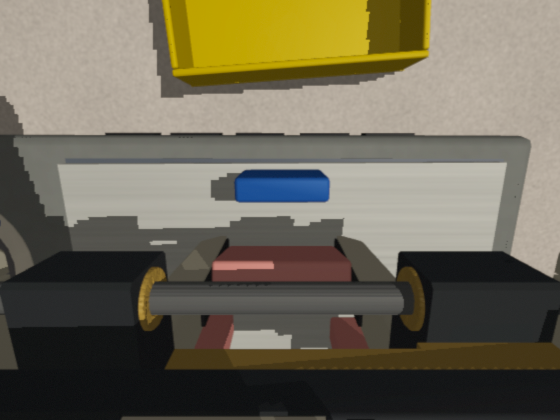

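apply_moves(motion=[0,0.2,0,0,40,0,0.15,0,0,40,0,0.12,0,0,40,0,0,0,0,40,0,0,0,0,40,0,0.03,0,0,62,0,0,0,0,66,0,0,0,0,70,0,0,0,0,74,0,0,0,0,76,0,0,0,0,76])

```text
time_s: 48.05
tool_pos: [0.5829, 0.0747, 0.0491]
eef_rot: [[0.997, 0.0, -0.071], [0.071, -0.0, 0.997], [0.0, -1.0, -0.0]]
ft_force: [-0.2, -0.1, -0.6]
grip_width: 0.0706
```

apply_moves(motion=[0,-1,0,0,76,0,-2,0,0,76,0,-3,0,0,76,0,-4,0,0,76,0,-4,0,0,76,0,-4,0,0,76,0,0,0,0,76])

```text
time_s: 48.63
tool_pos: [0.5871, 0.0746, 0.2393]
eef_rot: [[0.997, 0.016, -0.072], [0.072, -0.001, 0.997], [0.016, -1.0, -0.002]]
ft_force: [1.2, -0.7, 0.5]
grip_width: 0.0707
```

```bash
python3 - <<'E'
from h import *
W=bot.capture('wrist');S=bot.capture('scene');save('w30',np.hstack([cv2.resize(W,(400,300)),cv2.resize(S[190:310,200:360],(400,300))]))
goto((*U(.19,-.08),.235),93.94)
E
```

```text
t48.73 pos [0.584  0.0746 0.2321] zyaw 94.1 w 0.0705 F [ 0.  -0.8  0. ]
shift [20.63 -0.17 -8.04] turn 0.2 (or -179.8)
```

View pics/w30.png

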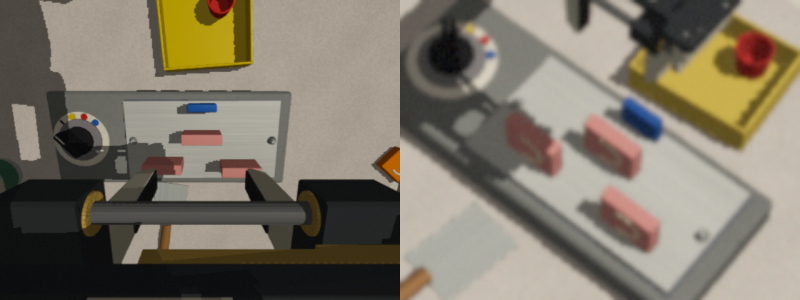

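apply_moves(motion=[3,0,-2,0,50,3,0,-2,0,50,3,0,-2,0,50,3,0,-2,0,50,3,0,-1,0,50,0,0,0,0,50,0,0,0,0,50])

```text
time_s: 49.32
tool_pos: [0.7386, -0.0051, 0.2245]
eef_rot: [[0.998, -0.006, -0.07], [0.07, 0.001, 0.998], [-0.006, -1.0, 0.001]]
ft_force: [-0.4, 0.7, -0.2]
grip_width: 0.0467
```

```bash
python3 - <<'E'
from h import *
W=bot.capture('wrist');save('w31',W)
goto((.613,-.126,.15),138)
E
```

```text
t49.37 pos [ 0.7379 -0.0044  0.2259] zyaw 94.1 w 0.0464 F [-0.3  0.5  0.5]
shift [-13.28   7.64 -11.26] turn -43.9 (or 136.1)
```

View pics/w31.png

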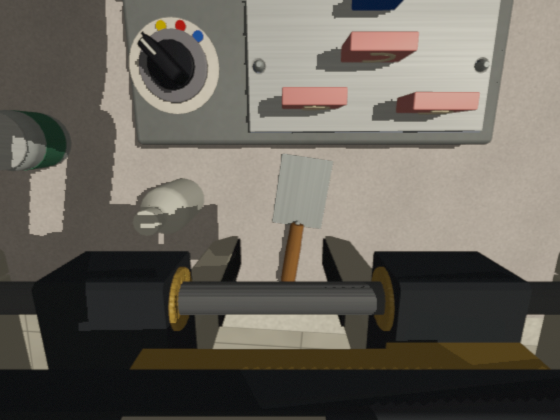

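apply_moves(motion=[-3.32,0,-2.81,0,50,-3.32,0,-2.81,0,50,-3.32,0,-2.82,0,50,-3.32,0,-2.82,0,50,0,0,0,-6.3,50,0,0,0,-6.3,50,0,0,0,-6.3,50,0,0,0,-6.3,50,0,0,0,-6.3,50,0,0,0,-6.3,50,0,0,0,-6.1,50,0,0,0,0,50])

```text
time_s: 50.37
tool_pos: [0.6183, -0.1196, 0.2295]
eef_rot: [[0.666, -0.0, -0.746], [0.746, 0.0, 0.666], [0.0, -1.0, 0.0]]
ft_force: [-0.1, -0.9, 0.2]
grip_width: 0.0463
```

apply_moves(motion=[0,3,0,0,50,0,3,0,0,50,0,3,0,0,50,0,0,0,0,50,0,0,0,0,50])

```text
time_s: 50.78
tool_pos: [0.618, -0.1198, 0.1381]
eef_rot: [[0.67, -0.004, -0.742], [0.742, 0.002, 0.67], [-0.001, -1.0, 0.004]]
ft_force: [0.0, -0.3, 0.6]
grip_width: 0.0466
```

```bash
python3 - <<'E'
from h import *
goto((.613,-.126,.059),138.2)
E
```

```text
t50.78 pos [ 0.618  -0.1198  0.1381] zyaw 137.9 w 0.0466 F [ 0.  -0.3  0.6]
shift [-0.78  7.91 -0.08] turn -0.3 (or 179.7)
```

apply_moves(motion=[-0.78,0,-0.08,-0.3,50,0,2.5,0,0,50,0,2.5,0,0,50,0,2,0,0,50,0,0.9,0,0,50,0,0,0,0,50,0,0,0,0,50])

```text
time_s: 51.37
tool_pos: [0.6161, -0.1279, 0.0618]
eef_rot: [[0.666, 0.002, -0.746], [0.746, -0.001, 0.666], [0.001, -1.0, -0.002]]
ft_force: [-0.2, -0.0, -0.2]
grip_width: 0.0469
```

apply_moves(motion=[0,0,0,0,0,0,0,0,0,0,0,0,0,0,0,0,0,0,0,0,0,0,0,0,0,0,0,0,0,0], squeeze=20)

```text
time_s: 51.87
tool_pos: [0.6139, -0.126, 0.0604]
eef_rot: [[0.665, -0.003, -0.746], [0.746, 0.002, 0.665], [-0.0, -1.0, 0.004]]
ft_force: [-4.5, 3.4, 4.2]
grip_width: 0.0137
```

```bash
python3 - <<'E'
from h import *
goto((.613,-.126,.059),138.2)
E
```

```text
t51.87 pos [ 0.6139 -0.126   0.0604] zyaw 138.3 w 0.0137 F [-4.5  3.4  4.2]
shift [-0.06  0.14  0.06] turn 0.1 (or -179.9)
```

apply_moves(motion=[0,0,0,6,0,0,0,0,6,0,0,0,0,6,0,0,0,0,6,0,0,0,0,4.7,0,0,0,0,0,0,0,0,0,0,0])

```text
time_s: 52.45
tool_pos: [0.6142, -0.1266, 0.0604]
eef_rot: [[0.941, -0.002, -0.337], [0.337, 0.001, 0.941], [-0.001, -1.0, 0.002]]
ft_force: [-4.0, 2.6, 5.7]
grip_width: 0.0143
```

apply_moves(motion=[0,0,0,0,40,0,0,0,0,40,0,0,0,0,40,0,-3,0,0,40,0,-3,0,0,40,0,-3,0,0,40,0,-3,0,0,40,0,-3,0,0,40,2,-2.5,0,0,40,3,0,0,0,40,3,0,0,0,40,0,0,0,0,40])

```text
time_s: 53.45
tool_pos: [0.6944, -0.0988, 0.2343]
eef_rot: [[0.941, 0.003, -0.338], [0.338, 0.001, 0.941], [0.003, -1.0, -0.0]]
ft_force: [-1.7, 0.7, -0.8]
grip_width: 0.0373
```

```bash
python3 - <<'E'
from h import *
st();W=bot.capture('wrist');save('w32',W);S=bot.capture('scene');save('s32',cv2.resize(S[160:310,190:390],(800,600)))
E
```

```text
t53.45 pos [ 0.6944 -0.0988  0.2343] zyaw 109.7 w 0.0373 F [-1.7  0.7 -0.8]
```

View pics/w32.png

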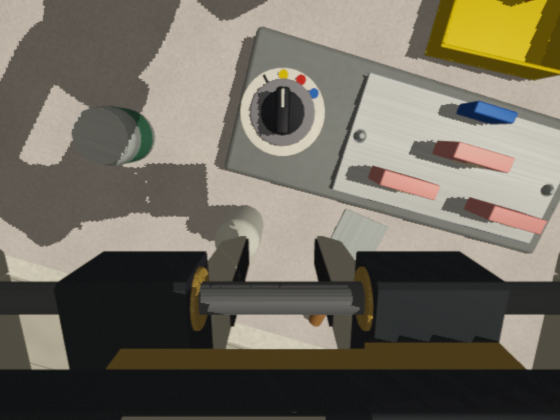

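View pics/s32.png

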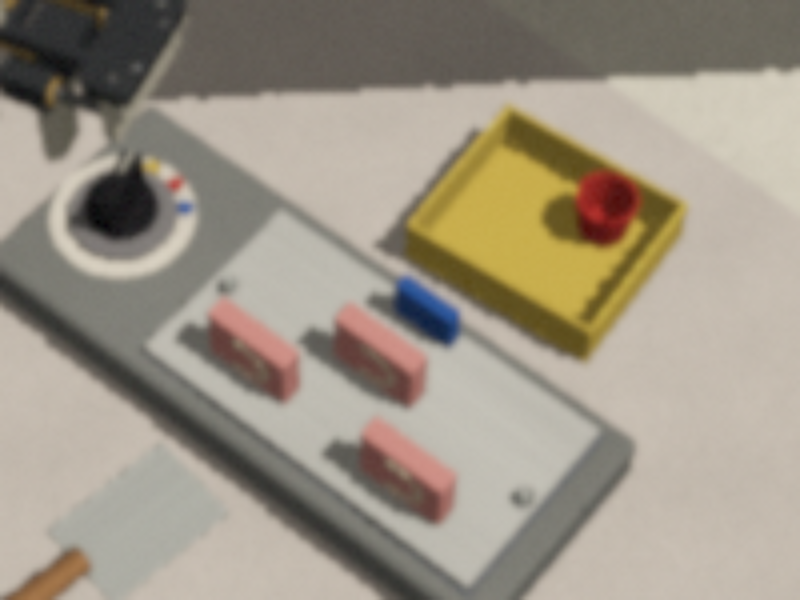

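```bash
python3 - <<'E'
from h import *
print(bot.finish_job())
E
```

```text
the job is handed in; nothing more can be done
None
```

The job is done and handed in at about 53 s of robot time. No verdict was reported, so this rests on my own picture checks.

What I did, in order:
1. **Dial off:** I turned the dial from the red dot to OFF.
2. **Cup:** I put the red cup in the yellow pan.
3. **Tray:** I seated the tray on both pegs, with its blue tab on the robot's side (the half-turn fit).
4. **Plates:** I tipped each of the three pink plates upright against the edge of the unit and stood them on the tray.
5. **Dial on:** I turned the dial to the yellow dot.

What the last wrist and scene pictures showed:
- **Dial:** the pointer line is straight under the yellow dot.
- **Tray:** a peg shows in each hole and the tray looks level. I did not measure its height after release.
- **Plates:** all three stand upright with clear gaps between them. I judged their angle by eye.
- **Cup:** it stands upright on the pan floor. It shifted a few centimetres inside the pan after I released it, probably the announced knock, and is nearer one corner.
- **Other things:** I reached for neither the orange nor the blue look-alike. The tin, flask and spatula still looked in place in the last pictures where I could see them, though I did not measure them.

No check failed. The unit's position measured from the wrist and overhead cameras differed by about 2 mm, within calibration. TCP readings taken right after fast moves were off by a few millimetres until the arm settled. My first way of tipping a plate, lifting it by one end, left it flat in the grip, so I used the unit's edge instead.

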